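Load and lock the class kit carrier

TASK

First take the sanding block out of the aluminium kit carrier and lay it in the grey tray, and lift every caddy bin up off the hanging rail and stand it upright and flat on the floor of the carrier, its hanging lip on the side nearer the rail. Then push the orange fence up so that the bins stand packed side by side, without gaps, against the blue end stop with the fence against the last one. Finally turn the fence's lock knob clockwise until the resistance rises sharply and give it just an eighth of a turn more, and leave everything else on the bench where it is.

Things in the scene. Friction and masses are not known exactly. Their poses are not given: they have to be found in the camera images.
- bin1_mid (a point): blue caddy bin, about 150 g (None if absent), hung on the rail. All bins alike: 70 mm deep (x), 64 wide (y), back wall 45 high, sides 36. The point is half-way up, 41.5 mm above the underside, on the grip's axis; z up, +x to its back (lip). Grip in the middle: upright web 12 mm thick (y), 40 long (x), up to 77 mm above the underside, then a cap 24 (y) x 44 (x) mm up to 83 mm.
- bin2_mid (a point): yellow caddy bin, about 150 g (None if absent), hung on the rail. Like bin1. Lip of every bin: from the top of its back wall it reaches out to x = +50 mm and down to 25 mm above the underside, leaving a slot 11 mm wide behind the wall. To unhook: lift 18 mm or more, then pull to the bin's -x by 20 mm or more.
- bin3_mid (a point): red caddy bin, about 150 g (None if absent), hung on the rail. Like bin1, axes too.
- bin4_mid (a point): green caddy bin, about 150 g (None if absent), hung on the rail. Like bin1, axes too.
- rail: Steel hanging rail on two yellow posts: bars 450 mm long along its y, upper bar 8 mm thick, its top 140 mm above the bench. Origin on the bench under the bar's middle. 2 to 4 bins hang on its -x side, lips over the bar (underside 39 mm below its top), at four places about 100 mm apart.
- carrier: Aluminium kit carrier fixed on the bench, 98 mm (x) x 425 mm (y, from -225 to +200 mm). Origin at bench level; z up; +y points to the blue end stop. Floor 10 mm above the bench; between side lips 84 mm apart whose tops are 16 mm above the bench. Bins stand side by side along y, their x along the carrier's x, backs towards +x (the lip passes over the side lip).
- stop_face (a point): Middle of the blue end stop's inner face: carrier x = 0, y = +185 mm, 30 mm up. The stop's top is 55 mm above the bench. The first bin's side goes against it.
- fence_face (a point): Middle of the sliding orange fence's inner face (it looks to +y, to the bins), 30 mm above the bench. Upright plate 10 mm thick, its top 45 mm above the bench; a 14 mm thick foot (top at 25 mm) runs 95 mm back (-y) from the face and carries the lock knob.
- fence (a joint): Travel of the fence towards the end stop, m, 0 to 0.24; at 0 the face is 320 mm from the stop. Slides with about 4 N and can be moved by the gripped knob.
- knob_grip (a point): Middle of the lock knob's black grip bar, 77 mm above the bench, 58 mm behind (-y of) the fence face. Bar 46 mm long x 14 mm thick, 26 mm high (64 to 90 mm above the bench), upright axis, white mark on one end; the point's x axis runs along the bar, to the mark. Turns with the knob.
- lock_run (a joint): Free run of the lock knob, rad: grows as it is turned clockwise from above, light (about 0.035 N m) until it ends at 3.0, where the screw bites and resistance rises sharply to 0.2 N m. Starts anywhere in 0.1 to 1.3.
- lock_extra (a joint): Extra clockwise turn of the knob after the screw has bitten, rad; 0 before. Stays where it is left. An eighth of a turn is 0.785. The knob's bar angle is lock_run + lock_extra clockwise from the carrier's +x.
- sander_mid (a point): Grey sanding block with cork sole, 80 mm (x) x 36 mm (y) x 36 mm high, 90 g, lying on the carrier's floor between stop and fence at the start. The point is at its middle, 18 mm above its sole.
- tray: Grey open tray, 160 mm (x) x 130 mm (y), 35 mm high, walls and floor 4 mm. Origin at the middle of its underside.
- glue: White glue bottle with orange cap, 44 mm across, 110 mm high; stays where it is. Origin at its base.
- driver: Screwdriver lying on the bench; stays where it is.
- pot: Blue open plastic pot, 72 mm across, 85 mm high; stays where it is. Origin at its base.
- gauge: Green rounded gauge block 60 x 34 x 20 mm between carrier and rail; stays where it is. Origin at its base.
- scrap: Red open bin without grip, 110 x 80 x 50 mm; stays where it is. Origin at its base.
Mind the look-alikes: they are no part of the job. What is shaped like the part that bears bin1_mid but pink or white is not meant.

How it is judged:
By the outcome, as a careful person would: the job done as asked, in the order asked, and still so for the second after the job is handed in, with the robot touching nothing.
Of bin1, bin2, bin3, bin4 only 2 to 4 are there at a start; the rules pass over those that are not, and their reading is None.
At some moment in a run one of sander may be knocked a few centimetres aside while the robot is not near it.
Once in a run the grip may slacken for a moment while it holds something.
It also fails if it takes over 200 s, if anything falls off the work surface, if the arm or the gripper's body presses on something with over 40 N, if the wrist force passes 120 N, or if a joint passes its speed limit or range.

ROBOT

A 6-joint arm with a two-finger parallel gripper is mounted at the origin on the work surface. World frame = base frame: x ahead of the robot, y to its left, z up, the work surface at z = 0. Lengths are in m, angles in rad, forces in N, time in s.
With the tool pointing down it reaches from about 0.35 to 0.775 m from the base axis. Payload 5.5 kg.
Tool frame: the origin (TCP) lies between the finger pads; the fingertips stand 11 mm ahead of it and the grasp point (between the pads) lies 8 mm behind it; z points along the fingers, y is the direction in which the jaws open and shut (so a half turn about z gives the same grasp; the last joint's range is limited). The gripper opens to 85 mm and grips with 20 to 120 N. Pads are 22 mm wide; open, the fingers measure 114 mm over their backs; the gripper's body (76 mm by 85 mm) begins 54 mm behind the grasp point. The pads swing forward as they close: fully open they stand 13 mm farther back than shut.
Start: joints at [-1.315, 0.313, 0.046, 1.304, 0, 1.431], TCP at [0.222, -0.531, 0.242] pointing down, gripper open.
Joint ranges: [-2.76, 2.76], [-0.86, 1.69], [-1.03, 1.26], [-2.2, 2.34], [-1.47, 1.5], [-3.14, 3.14]. Speed limits (rad/s): [2.57, 2.57, 3.14, 3.14, 3.14, 3.14].

INTERFACE

Orientations are given as a rotation vector (axis times angle).
In Python, from bench import robot, optics gives the robot as it stands.
- The arm moves only by the tool play_rows, never from a script. Its argument "series" is a list of rows, each a list of 6 numbers: the shift along the tool's x, y, z in cm, then the turn, a rotation vector about the tool's x, y, z in degrees. In form: [[dx, dy, dz, wx, wy, wz], ...]. A call has 1 to 12 rows; each row is the pose to reach, as a shift and turn from the pose commanded when the call began, along the tool's axes at that moment; what a row does not reach only later rows make up. A row lasts 1/10 s, in which the tool goes at most 50 mm and 8.59 degrees, less where a joint would pass 70% of its speed; a pose out of reach is approached as far as the arm can. A call with a gripper value outside its range is refused whole. "fingers" is the closure, from -1 (fully open) to 1 (shut), set as the call begins (left out, the last holds). The fingers move at their own pace and stop on an object; the grip force is fixed at half the most. Time passes only in rows, so rows that repeat a pose let the fingers close. It gives the time, the measured TCP pose, the force and the opening at its end, in the units of the state.
- robot.sense(): the state, without advancing time (a new reading comes with each control period).
- optics.capture(name): name is "side" or "top" or "wrist"; returns a dict with "pixels" (400x640x3 uint8, red, green, blue), "fx", "fy", "cx", "cy" (pixels), "camera_from_world" (4x4, takes a point from world to camera coordinates). Camera axes: x right, y up, looking along -z (the intrinsics and any distortion apply to the point x, -y, -z); pixel columns grow to the right and rows downward; lengths in m; the calibration is good to about 2 mm. The wrist camera is an equidistant fisheye: a pixel r from the principal point sees the ray r / f radians off the axis. A picture is of the moment at which its call begins. There is no depth.
- robot.job_done(): hands the job in, once; it reports no verdict.
The state is a dict: "time_s": time; "joints": joint angles; "joint_vel": joint speeds; "tau": joint torques, N m; "ee_pos": TCP position; "eef_rot": TCP orientation; "wrist_force": force on the tool from outside, world axes, zero at the start; "wrist_torque": the same for the moment, N m; "finger_gap": finger opening in m.
Only numpy, scipy, OpenCV 4.12 (cv2) and the standard library are available. Lean on these libraries where they do the work, as an engineer would, in place of code of your own. Each camera call takes 0.05 s, during which the arm holds its last target.

## Working session

There is one attempt and no reset: what is moved stays moved. The work goes in short steps, Python scripts to look and compute and a tool call to move; the robot and the scene stay as the last step left them, time stands still between calls to the robot, and variables do not carry over. Pictures are saved under pics/ and viewed, and the job is handed in when it is done.

Besides the shell and the picture viewer there is one more tool, called after "Request:" by a JSON object that holds its "method" and its "body", one argument or row to a line. play_rows: Moves the arm, as the interface text tells. Its arguments: {"type":"object","properties":{"series":{"type":"array","items":{"type":"array","items":{"type":"number"}}},"fingers":{"type":"number"}},"required":["series"]}

```bash
mkdir -p pics; ls; cat > h.py <<'E'
import numpy as np, cv2
from bench import robot, optics
from scipy.spatial.transform import Rotation as R
def snap(name,fn):
    c=optics.capture(name); cv2.imwrite('pics/'+fn,c['pixels'][:,:,::-1]); np.savez('pics/'+fn+'.npz',**{k:np.array(v) for k,v in c.items()}); return c
def load(fn): return dict(np.load('pics/'+fn+'.npz',allow_pickle=True))
def ray(c,u,v,fish=False):
    T=np.array(c['camera_from_world']); x=(u-c['cx'])/c['fx']; y=(v-c['cy'])/c['fy']
    if fish:
        r=np.hypot(x,y); d=np.array([np.sin(r)*x/max(r,1e-9),-np.sin(r)*y/max(r,1e-9),-np.cos(r)])
    else: d=np.array([x,-y,-1.])
    Rw=T[:3,:3].T; return -Rw@T[:3,3], Rw@(d/np.linalg.norm(d))
def at(c,u,v,z,fish=False):
    o,d=ray(c,u,v,fish); return o+d*(z-o[2])/d[2]
def proj(c,p,fish=False):
    T=np.array(c['camera_from_world']); q=T[:3,:3]@np.array(p)+T[:3,3]; X=np.array([q[0],-q[1],-q[2]])
    if fish:
        r=np.hypot(X[0],X[1]); th=np.arctan2(r,X[2]); s=th/r; return np.array([c['cx']+c['fx']*X[0]*s,c['cy']+c['fy']*X[1]*s])
    return np.array([c['cx']+c['fx']*X[0]/X[2],c['cy']+c['fy']*X[1]/X[2]])
E
python3 - <<'E'
from h import *
for n in ['side','top','wrist']:
    c=snap(n,n+'0.png'); print(n,{k:np.round(v,3) for k,v in c.items() if k!='pixels'})
print(robot.sense())
E
```

```text
pics
side {'fx': np.float64(435.119), 'fy': np.float64(435.119), 'cx': np.float64(320.536), 'cy': np.float64(196.832), 'camera_from_world': array([[ 0.891, -0.455, -0.006, -0.509],
       [ 0.326,  0.63 ,  0.705, -0.248],
       [-0.317, -0.63 ,  0.709, -1.109],
       [ 0.   ,  0.   ,  0.   ,  1.   ]])}
top {'fx': np.float64(361.376), 'fy': np.float64(361.376), 'cx': np.float64(319.862), 'cy': np.float64(199.632), 'camera_from_world': array([[-0.008, -1.   , -0.012, -0.003],
       [ 0.986, -0.01 ,  0.165, -0.557],
       [-0.165, -0.01 ,  0.986, -0.976],
       [ 0.   ,  0.   ,  0.   ,  1.   ]])}
wrist {'fx': np.float64(309.707), 'fy': np.float64(309.707), 'cx': np.float64(319.326), 'cy': np.float64(196.488), 'camera_from_world': array([[ 0.386, -0.922, -0.002, -0.573],
       [ 0.889,  0.373, -0.267,  0.035],
       [ 0.247,  0.102,  0.964, -0.379],
       [ 0.   ,  0.   ,  0.   ,  1.   ]])}
{'time_s': 0.15, 'joints': array([-1.31459551e+00,  3.13845403e-01,  4.52268568e-02,  1.30360188e+00,
       -1.10857471e-05,  1.43119881e+00]), 'joint_vel': array([-0.00114551, -0.0031705 ,  0.00484129, -0.00274434, -0.00029425,
       -0.00110762]), 'tau': array([ 2.33542894e-03, -4.81065631e+01,  2.98815072e+01,  1.39268377e-02,
       -1.18362991e-04, -6.37054740e-06]), 'ee_pos': array([ 0.2215819 , -0.5301846 ,  0.24159839]), 'eef_rot': array([-3.07888107e+00, -6.17388971e-01,  1.47662020e-04]), 'wrist_force': array([0.36338541, 0.09409298, 0.43050346]), 'wrist_torque': array([-0.00259843,  0.02588631,  0.06341008]), 'finger_gap': 0.08523479268515541}
```

View pics/side0.png

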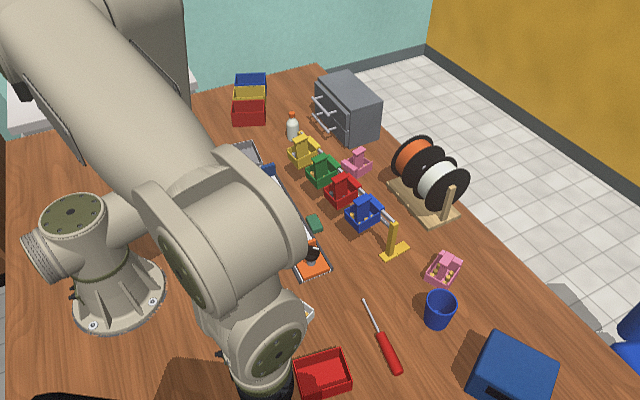

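View pics/top0.png

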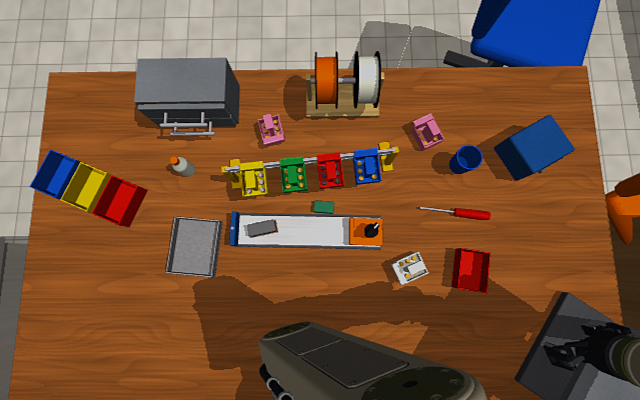

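View pics/wrist0.png

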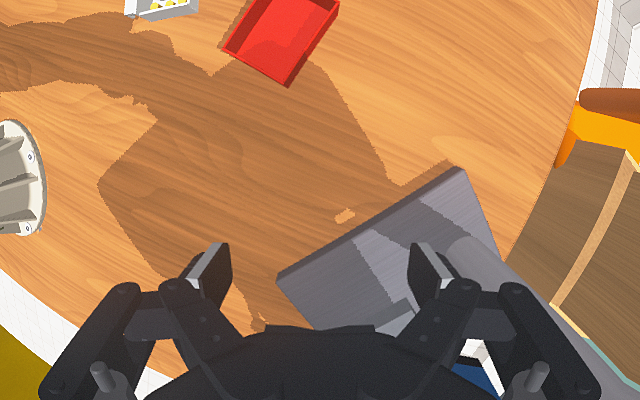

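Top view: bins yellow (255,177), green (292,175), red (330,171), blue (367,166) on the rail. The sander is at (262,228) in the carrier, the fence and knob at (366,231), the tray at (193,247) and the gauge at (323,206). Look-alikes are pink (270,128) and (427,130), white (410,267), and the coloured stacked bins on the left (90,188).

```bash
python3 - <<'E'
from h import *
c=load('top0.png'); im=cv2.imread('pics/top0.png')
cv2.imwrite('pics/topz.png',cv2.resize(im[135:285,155:405],None,fx=3.2,fy=3.2,interpolation=cv2.INTER_CUBIC))
s=cv2.imread('pics/side0.png');cv2.imwrite('pics/sidez.png',cv2.resize(s[110:290,220:420],None,fx=3.3,fy=3.3,interpolation=cv2.INTER_CUBIC))
E
```

```text
(no output)
```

View pics/topz.png

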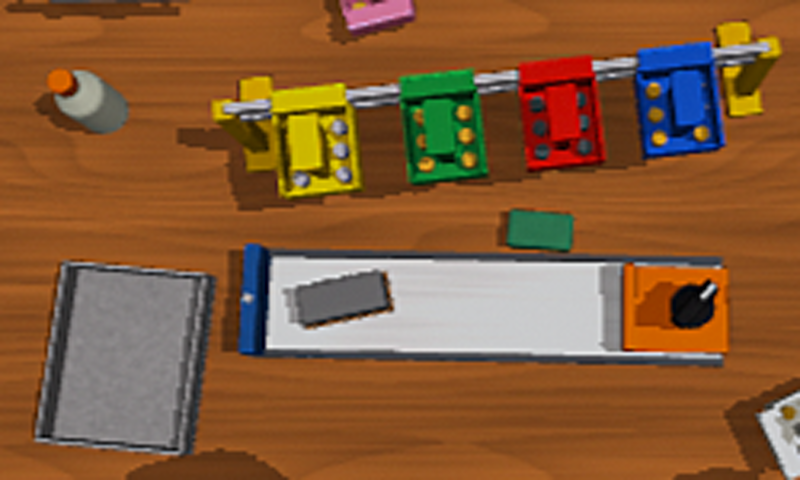

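View pics/sidez.png

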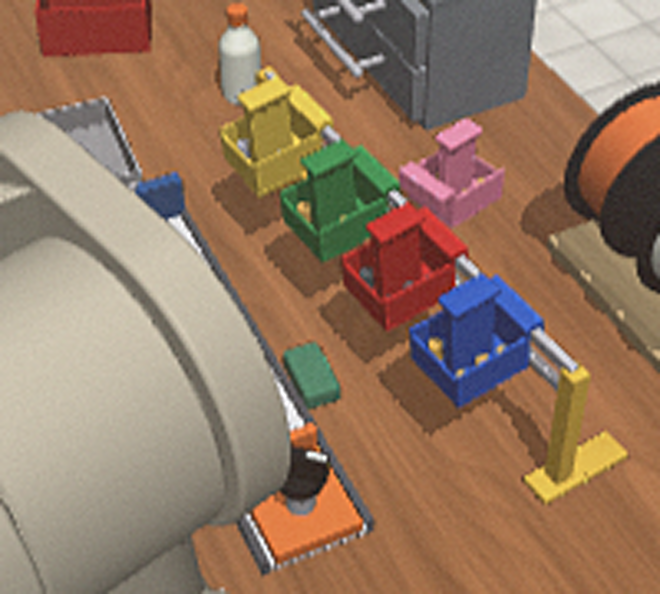

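```bash
python3 - <<'E'
from h import *
c=load('top0.png')
def z(x,y,h): return np.round(at(c,155+x/3.2,135+y/3.2,h)[:3],4)
for n,x,y,h in [('lip far R',722,262,.016),('lip near R',722,360,.016),('lip far L',272,252,.016),('lip near L',265,355,.016),
 ('stopTL',247,245,.055),('stopTR',268,247,.055),('stopBR',263,353,.055),('stopBL',241,353,.055),
 ('fence TL',624,265,.045),('fence BL',622,350,.045),('fence foot BR',728,350,.025),('fence foot TR',726,265,.025),('knob',693,302,.09),('mark',709,289,.09),
 ('railL',235,107,.14),('railR',765,50,.14),
 ('y cap',306,143,.184),('g cap',440,125,.184),('r cap',565,112,.184),('b cap',687,97,.184),
 ('yFL',283,197,.137),('yFR',360,186,.137),('bFL',645,160,.137),('bFR',722,148,.137),
 ('sander',345,297,.046),('sL',302,310,.046),('sR',388,285,.046),('tray TL',65,262,.035),('tray TR',214,274,.035),('tray BR',188,454,.035),('tray BL',37,440,.035),
 ('gauge',540,229,.02)]: print(n,z(x,y,h))
E
```

```text
lip far R [ 0.5098 -0.1828  0.016 ]
lip near R [ 0.4222 -0.1797  0.016 ]
lip far L [0.5226 0.2242 0.016 ]
lip near L [0.4299 0.2278 0.016 ]
stopTL [0.5239 0.2372 0.055 ]
stopTR [0.5219 0.2187 0.055 ]
stopBR [0.43   0.2203 0.055 ]
stopBL [0.4302 0.2393 0.055 ]
fence TL [ 0.5045 -0.0923  0.045 ]
fence BL [ 0.4305 -0.089   0.045 ]
fence foot BR [ 0.4306 -0.1839  0.025 ]
fence foot TR [ 0.506  -0.1848  0.025 ]
knob [ 0.4678 -0.1458  0.09  ]
mark [ 0.4785 -0.1595  0.09  ]
railL [0.626  0.2289 0.14  ]
railR [ 0.6693 -0.2045  0.14  ]
y cap [0.5853 0.161  0.184 ]
g cap [0.5985 0.0576 0.184 ]
r cap [ 0.6078 -0.0392  0.184 ]
b cap [ 0.6187 -0.1337  0.184 ]
yFL [0.5515 0.1883 0.137 ]
yFR [0.5599 0.1261 0.137 ]
bFL [ 0.5791 -0.1044  0.137 ]
bFR [ 0.5883 -0.1669  0.137 ]
sander [0.4784 0.152  0.046 ]
sL [0.4674 0.1894 0.046 ]
sR [0.4886 0.1145 0.046 ]
tray TL [0.5128 0.4044 0.035 ]
tray TR [0.5009 0.2708 0.035 ]
tray BR [0.3445 0.2876 0.035 ]
tray BL [0.3574 0.4197 0.035 ]
gauge [ 0.5408 -0.019   0.02  ]
```

```bash
cat >> h.py <<'E'
def plan(*tg):
    s=robot.sense(); R0=R.from_rotvec(s['eef_rot']); p0=s['ee_pos']
    for (p,yaw) in tg:
        a=np.radians(yaw); Rt=np.array([[np.cos(a),np.sin(a),0],[np.sin(a),-np.cos(a),0],[0,0,-1]]); 
        d=R0.inv().apply(np.array(p)-p0)*100; w=(R0.inv()*R.from_matrix(Rt)).as_rotvec(degrees=True)
        print('d',np.round(d,2),'w',np.round(w,1),'n',np.round(max(np.linalg.norm(d)/5,np.linalg.norm(w)/8.59),1))
def st():
    s=robot.sense(); x=R.from_rotvec(s['eef_rot']).as_matrix()[:,0]
    print('t',round(s['time_s'],2),'p',np.round(s['ee_pos'],4),'yaw',round(np.degrees(np.arctan2(x[1],x[0])),1),'gap',round(s['finger_gap'],4),'F',np.round(s['wrist_force'],1),'T',np.round(s['wrist_torque'],2),'j',np.round(s['joints'],2))
E
python3 -c "
from h import *
plan(((.222,-.53,.32),22.7),((.42,.06,.34),85),((.46,.15,.30),106))"
```

```text
d [ 0.05 -0.01 -7.84] w [-0.1 -0.  -0. ] n 1.6
d [ 41.06 -46.82  -9.77] w [ -0.1  -0.1 -62.3] n 12.6
d [ 48.22 -53.58  -5.76] w [ -0.1  -0.1 -83.3] n 14.5
```

Request:
{"method": "play_rows", "body": {
  "series": [
    [0,0,-4,0,0,0],
    [2,-2,-8,0,0,-2],
    [5,-6,-9,0,0,-8],
    [8,-9.5,-9.8,0,0,-14],
    [11,-13,-9.8,0,0,-20],
    [14,-16.5,-9.8,0,0,-26],
    [17,-20,-9.8,0,0,-32],
    [20,-23.5,-9.8,0,0,-38],
    [23.5,-27,-9.8,0,0,-43],
    [27,-30.5,-9.8,0,0,-48],
    [30,-34,-9.8,0,0,-53],
    [33,-37.5,-9.8,0,0,-58]
  ]
}}

```text
time_s: 1.35
ee_pos: [0.3817, -0.0554, 0.3403]
eef_rot: [2.391, 2.038, 0.0]
wrist_force: [1.2, -0.4, 0.1]
finger_gap: 0.0858
```

```bash
python3 -c "
from h import *
st(); plan(((.42,.06,.34),95),((.46,.1,.32),106))"
```

```text
t 1.35 p [ 0.3817 -0.0554  0.3403] yaw 80.9 gap 0.0858 F [ 1.2 -0.4  0.1] T [-0.04 -0.09 -0.03] j [-0.35 -0.07 -0.16  1.48 -0.    1.38]
d [12.    1.96  0.03] w [  0.    0.  -14.1] n 2.4
d [16.58  5.27  2.03] w [  0.    0.  -25.1] n 3.5
```

Request:
{"method": "play_rows", "body": {
  "series": [
    [4,1,0,0,0,-6],
    [8,2.5,1,0,0,-12],
    [12,4,1.5,0,0,-18],
    [15,5,2,0,0,-24],
    [16.5,5.3,2,0,0,-25],
    [16.5,5.3,2,0,0,-25],
    [16.5,5.3,2,0,0,-25]
  ],
  "fingers": -0.4
}}

```text
time_s: 2.05
ee_pos: [0.4603, 0.0969, 0.3199]
eef_rot: [-1.897, -2.504, 0.002]
wrist_force: [-0.2, 0.1, -0.7]
finger_gap: 0.0597
```

```bash
python3 -c "
from h import *
c=snap('wrist','w1.png'); st(); T=c['camera_from_world'];print(-T[:3,:3].T@T[:3,3])
snap('top','t1.png'); snap('side','s1.png')"
```

```text
t 2.1 p [0.4603 0.0965 0.3202] yaw 105.7 gap 0.0597 F [-0.1 -0.7 -0.3] T [0.   0.02 0.03] j [ 0.04  0.1  -0.04  1.44 -0.    1.33]
[0.44264769 0.162946   0.45190438]
```

View pics/w1.png

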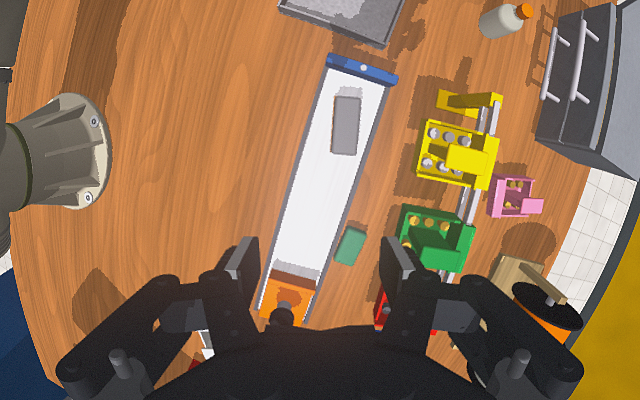

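View pics/s1.png

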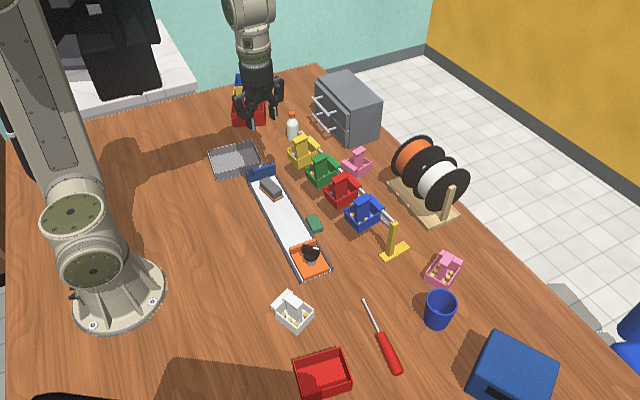

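The wrist view is clear: sander (346,125), stop (362,68), and the yellow and green bins. I'll check the choice in a close crop.

```bash
python3 - <<'E'
from h import *
im=cv2.imread('pics/w1.png')
cv2.imwrite('pics/w1z.png',cv2.resize(im[40:200,300:510],None,fx=3.7,fy=3.7,interpolation=cv2.INTER_CUBIC))
im=cv2.imread('pics/s1.png')
cv2.imwrite('pics/s1z.png',cv2.resize(im[130:290,230:430],None,fx=3.7,fy=3.7,interpolation=cv2.INTER_CUBIC))
E
```

```text
(no output)
```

View pics/w1z.png

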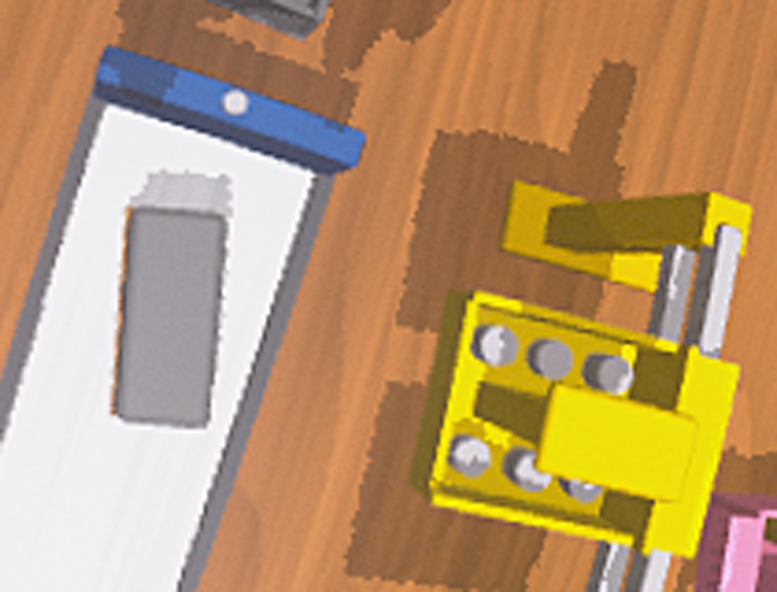

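View pics/s1z.png

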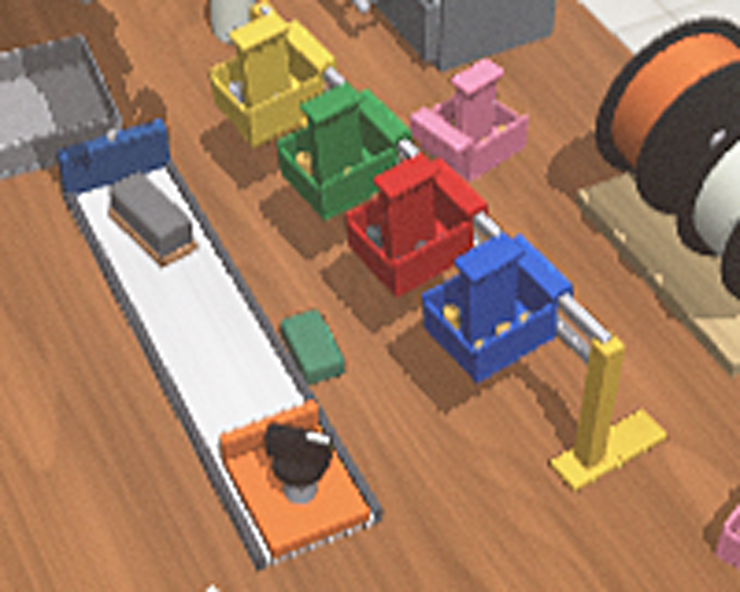

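The crop confirms the grey block with its cork edge and the yellow bin with the lip over the bar. Measuring now.

```bash
python3 - <<'E'
from h import *
c=load('w1.png')
def z(x,y,h): return at(c,300+x/3.7,40+y/3.7,h,True)
q=[z(*p,.046) for p in [(132,208),(226,217),(211,427),(118,415)]]
print('sander',np.mean(q,0).round(4), np.round([q[i]-q[i-1] for i in range(4)],4).tolist())
for n,x,y,h in [('stop face bottom far',318,180,.01),('stop near',103,103,.01),('stoptop inner far',355,150+5,.055),('stop top inner near',97,85,.055),('knob',0,0,0)]: print(n,z(x,y,h).round(4))
q=[z(*p,.184) for p in [(553,384),(697,417),(678,503),(538,468)]]
print('ycap',np.mean(q,0).round(4), np.round([q[i]-q[i-1] for i in range(4)],4).tolist())
print('rail',z(730,225,.14),z(705,352,.14))
def w(u,v,h): return at(c,u,v,h,True).round(4)
print('fence plate top', w(273,266,.045),w(321,276,.045),'tray',w(280,10,.035),w(379,47,.035))
s=load('s1.png')
def y(x,yy,h): return at(s,230+x/3.7,130+yy/3.7,h).round(4)
print('side: fence top', y(221,440,.045),y(316,405,.045),'stop top',y(62,160,.055),y(168,125,.055),'lip end',y(380,515,.016),y(262,565,.016))
print('knob',y(300,440,.09),'mark',y(318,438,.09))
print('caps',y(265,30,.184),y(344,102,.184),y(420,178,.184),y(492,258,.184))
E
```

```text
sander [0.48   0.1566 0.046 ] [[-0.0156, 0.0722, 0.0], [0.0325, 0.0065, 0.0], [0.0164, -0.0735, 0.0], [-0.0333, -0.0051, 0.0]]
stop face bottom far [0.5225 0.2242 0.01  ]
stop near [0.4352 0.2285 0.01  ]
stoptop inner far [0.5245 0.2308 0.055 ]
stop top inner near [0.4323 0.2274 0.055 ]
knob [0.385  0.2599 0.    ]
ycap [0.5865 0.1641 0.184 ] [[-0.0033, 0.0212, 0.0], [0.0435, 0.0056, 0.0], [0.003, -0.0231, 0.0], [-0.0432, -0.0038, 0.0]]
rail [0.62536001 0.2397294  0.14      ] [0.62926808 0.19992315 0.14      ]
fence plate top [ 0.4347 -0.0678  0.045 ] [ 0.5081 -0.064   0.045 ] tray [0.3509 0.2884 0.035 ] [0.4932 0.2737 0.035 ]
side: fence top [ 0.4299 -0.0989  0.045 ] [ 0.5046 -0.1013  0.045 ] stop top [0.4301 0.2247 0.055 ] [0.5263 0.2251 0.055 ] lip end [ 0.5104 -0.1902  0.016 ] [ 0.4183 -0.1897  0.016 ]
knob [ 0.4654 -0.1568  0.09  ] mark [ 0.4771 -0.1609  0.09  ]
caps [0.589  0.1522 0.184 ] [0.6039 0.0461 0.184 ] [ 0.6135 -0.0528  0.184 ] [ 0.6178 -0.1444  0.184 ]
```

```bash
python3 -c "
from h import *
plan(((.479,.154,.12),102.4),((.479,.154,.029),102.4))"
```

```text
d [ 5.08  3.35 20.05] w [0.  0.  3.2] n 4.2
d [ 5.09  3.35 29.15] w [0.  0.  3.2] n 6.0
```

Request:
{"method": "play_rows", "body": {
  "series": [
    [2,1,3,0,0,1],
    [4,2.5,7,0,0,3],
    [5.1,3.35,11,0,0,3.2],
    [5.1,3.35,15,0,0,3.2],
    [5.1,3.35,19,0,0,3.2],
    [5.1,3.35,22,0,0,3.2],
    [5.1,3.35,25,0,0,3.2],
    [5.1,3.35,27,0,0,3.2],
    [5.1,3.35,28.5,0,0,3.2],
    [5.1,3.35,29,0,0,3.2],
    [5.1,3.35,29.1,0,0,3.2]
  ]
}}

```text
time_s: 3.3
ee_pos: [0.4789, 0.1543, 0.0291]
eef_rot: [-1.968, -2.448, 0.001]
wrist_force: [0.1, 0.2, -0.6]
finger_gap: 0.0601
```

```bash
python3 -c "
from h import *
st(); snap('wrist','w2.png')"
```

```text
t 3.3 p [0.4789 0.1543 0.0291] yaw 102.4 gap 0.0601 F [ 0.1  0.2 -0.6] T [ 0.   -0.01  0.01] j [ 0.15  0.35 -0.47  0.75 -0.    1.51]
```

View pics/w2.png

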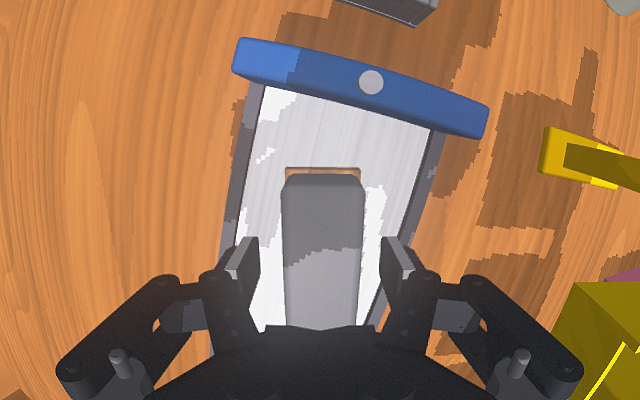

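The sander is centred between the fingers, so I close on it.

Request:
{"method": "play_rows", "body": {
  "series": [
    [0,0,0,0,0,0],
    [0,0,0,0,0,0],
    [0,0,0,0,0,0],
    [0,0,0,0,0,0],
    [0,0,-2,0,0,0],
    [0,0,-5,0,0,0],
    [0,0,-8,0,0,0],
    [0,0,-10,0,0,0],
    [0,0,-12,0,0,0],
    [0,0,-12,0,0,0]
  ],
  "fingers": 1
}}

```text
time_s: 4.35
ee_pos: [0.4809, 0.1554, 0.1521]
eef_rot: [1.964, 2.447, 0.006]
wrist_force: [0.6, 0.5, -1.0]
finger_gap: 0.0332
```

```bash
python3 -c "
from h import *
st(); c=load('w2.png')
for u,v,h in [(263,86,.01),(432,129,.01),(236,74,.055),(484,139,.055)]: print(at(c,u,v,h,True).round(4))
plan(((.429,.347,.14),84),((.429,.347,.030),84))"
```

```text
t 4.35 p [0.4809 0.1554 0.1521] yaw 102.5 gap 0.0332 F [ 0.6  0.5 -1. ] T [ 0.04 -0.02  0.07] j [ 0.15  0.22 -0.3   1.04 -0.    1.51]
[0.4349 0.2287 0.01  ]
[0.5216 0.2273 0.01  ]
[0.4335 0.2291 0.055 ]
[0.5266 0.2278 0.055 ]
d [19.83 -0.93  1.19] w [ 0.3 -0.  18.5] n 4.0
d [19.83 -0.99 12.19] w [ 0.3 -0.  18.5] n 4.7
```

Request:
{"method": "play_rows", "body": {
  "series": [
    [4,0,0,0,0,4],
    [8,-0.5,0,0,0,9],
    [12,-1,1,0,0,14],
    [16,-1,1,0,0,18.5],
    [19,-1,2,0,0,18.5],
    [19.8,-1,4,0,0,18.5],
    [19.8,-1,7,0,0,18.5],
    [19.8,-1,10,0,0,18.5],
    [19.8,-1,11.5,0,0,18.5],
    [19.8,-1,12.4,0,0,18.5],
    [19.8,-1,12.6,0,0,18.5],
    [19.8,-1,12.6,0,0,18.5]
  ]
}}

```text
time_s: 5.55
ee_pos: [0.4246, 0.3452, 0.0241]
eef_rot: [-2.334, -2.102, 0.005]
wrist_force: [-7.5, -4.6, 14.9]
finger_gap: 0.033
```

```bash
python3 -c "
from h import *
st(); c=snap('wrist','w3.png')"
```

```text
t 5.55 p [0.4246 0.3452 0.0241] yaw 84.0 gap 0.033 F [-7.5 -4.6 14.9] T [-0.81  1.45 -0.02] j [ 0.54  0.43 -0.36  0.79 -0.    2.21]
```

View pics/w3.png

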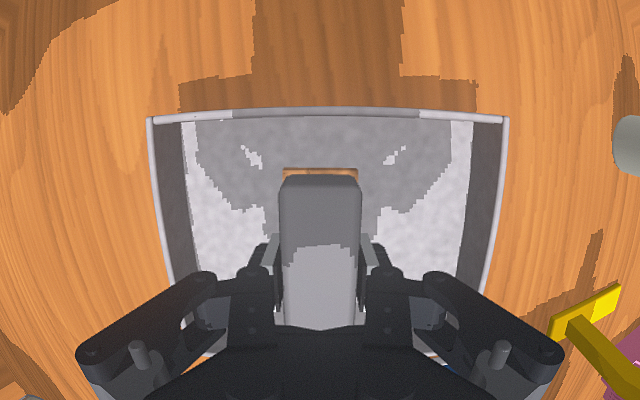

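The sander is centred in the tray and touching its floor. I release it and rise.

Request:
{"method": "play_rows", "body": {
  "series": [
    [0,0,-0.2,0,0,0],
    [0,0,-0.2,0,0,0],
    [0,0,-0.2,0,0,0],
    [0,0,-0.2,0,0,0],
    [0,0,-2,0,0,0],
    [0,0,-5,0,0,0],
    [0,0,-9,0,0,0],
    [0,0,-13,0,0,0],
    [0,0,-17,0,0,0],
    [0,0,-21,0,0,0],
    [0,0,-24,0,0,0]
  ],
  "fingers": -0.4
}}

```text
time_s: 6.7
ee_pos: [0.427, 0.3465, 0.2659]
eef_rot: [2.335, 2.101, 0.004]
wrist_force: [0.9, -0.5, -0.1]
finger_gap: 0.0598
```

```bash
python3 -c "
from h import *
st(); snap('wrist','w4.png'); plan(((.52,.2,.28),135),((.55,.14,.28),185),((.587,.162,.28),185))"
```

```text
t 6.7 p [0.427  0.3465 0.2659] yaw 84.0 gap 0.0598 F [ 0.9 -0.5 -0.1] T [ 0.02 -0.02  0.05] j [ 0.54  0.26  0.03  1.34 -0.    2.21]
d [-13.7   10.65  -0.94] w [  0.5  -0.1 -51. ] n 5.9
d [-19.35  14.26  -0.94] w [   0.6    0.2 -101. ] n 11.8
d [-16.77  17.71  -0.9 ] w [   0.6    0.2 -101. ] n 11.8
```

View pics/w4.png

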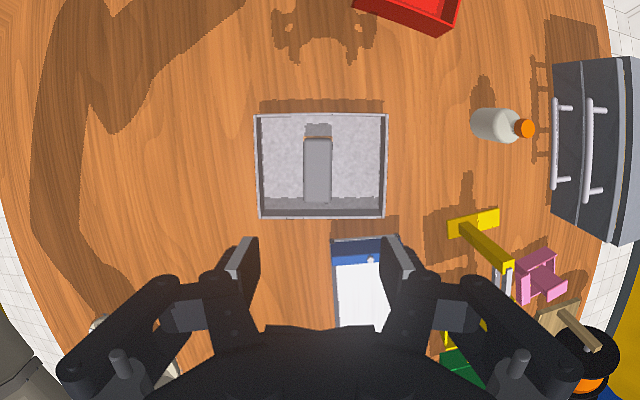

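```bash
python3 -c "
from h import *
plan(((.56,.06,.31),185.7))"
```

```text
d [-27.18  16.12  -3.97] w [   0.6    0.2 -101.7] n 11.8
```

Request:
{"method": "play_rows", "body": {
  "series": [
    [-2,1.3,-1,0,0,-7],
    [-5,3,-2,0,0,-15],
    [-8,5,-3,0,0,-23],
    [-11,7,-4,0,0,-31],
    [-14,8.5,-4,0,0,-39],
    [-17,10,-4,0,0,-47],
    [-20,12,-4,0,0,-55],
    [-22.5,14,-4,0,0,-63],
    [-25,15,-4,0,0,-71],
    [-26.5,16,-4,0,0,-79],
    [-27,16,-4,0,0,-87],
    [-27,16,-4,0.6,0.2,-95]
  ]
}}

```text
time_s: 7.95
ee_pos: [0.5575, 0.0596, 0.3026]
eef_rot: [-0.022, -3.132, 0.007]
wrist_force: [-0.5, 0.2, 0.4]
finger_gap: 0.0599
```

Request:
{"method": "play_rows", "body": {
  "series": [
    [0,0,0,0,0,-7],
    [0,0,0,0,0,-7],
    [0,0,0,0,0,-7]
  ]
}}

```text
time_s: 8.25
ee_pos: [0.5573, 0.0609, 0.3029]
eef_rot: [0.159, -3.128, 0.005]
wrist_force: [0.5, 0.1, -0.6]
finger_gap: 0.0598
```

```bash
python3 -c "
from h import *
st(); snap('wrist','w5.png')"
```

```text
t 8.25 p [0.5573 0.0609 0.3029] yaw -174.2 gap 0.0598 F [ 0.5  0.1 -0.6] T [ 0.01 -0.05 -0.03] j [-0.03  0.29  0.15  1.45 -0.   -0.13]
```

View pics/w5.png

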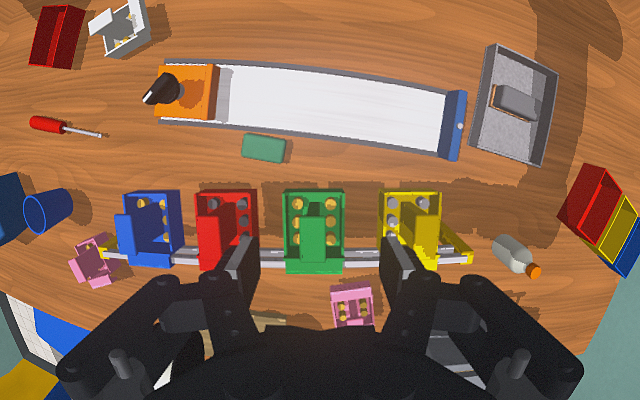

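This view shows everything: bins blue (150,230), red (225,230), green (314,232), yellow (412,230), with the carrier behind them. Zooming.

```bash
python3 - <<'E'
from h import *
im=cv2.imread('pics/w5.png')
cv2.imwrite('pics/w5a.png',cv2.resize(im[170:290,90:490],None,fx=2,fy=2,interpolation=cv2.INTER_CUBIC))
cv2.imwrite('pics/w5b.png',cv2.resize(im[50:180,130:330],None,fx=4,fy=4,interpolation=cv2.INTER_CUBIC))
cv2.imwrite('pics/w5c.png',cv2.resize(im[50:180,320:520],None,fx=4,fy=4,interpolation=cv2.INTER_CUBIC))
E
```

```text
(no output)
```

View pics/w5a.png

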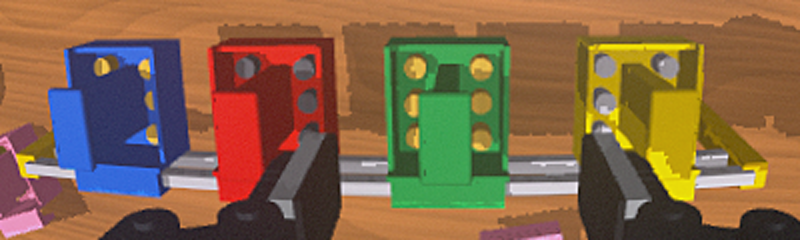

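View pics/w5b.png

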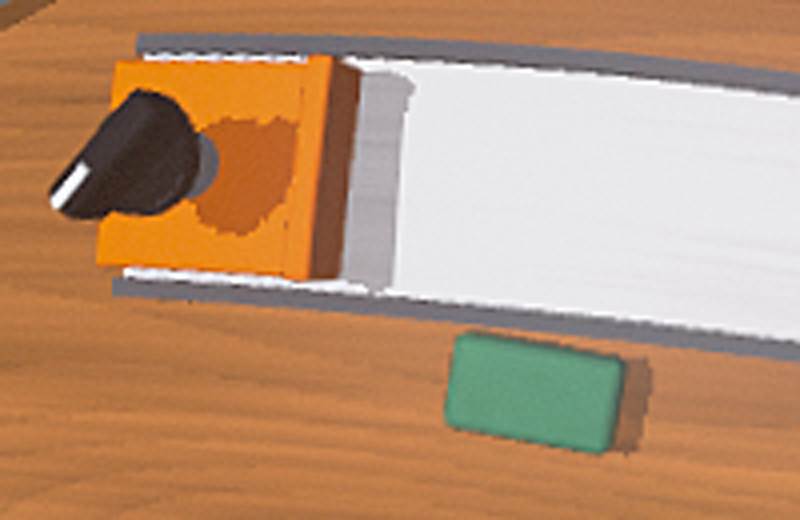

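View pics/w5c.png

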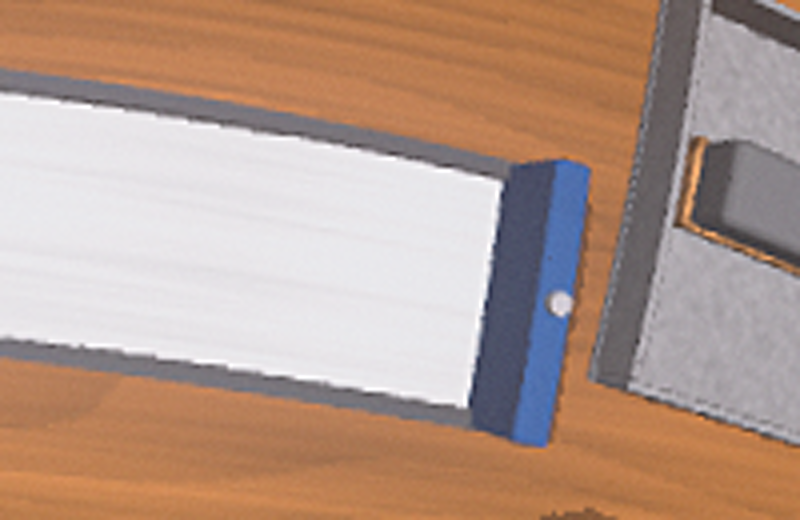

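```bash
python3 - <<'E'
from h import *
c=load('w5.png')
A=lambda x,y,h: at(c,90+x/2,170+y/2,h,True)
B=lambda x,y,h: at(c,130+x/4,50+y/4,h,True).round(4)
C=lambda x,y,h: at(c,320+x/4,50+y/4,h,True).round(4)
for n,ps in dict(blue=[(48,90),(86,90),(93,171),(57,168)],red=[(216,92),(258,92),(261,178),(217,178)],green=[(419,94),(470,94),(470,185),(419,185)],yellow=[(652,91),(697,91),(694,175)]).items():
    q=[A(*p,.184) for p in ps]
    print(n,np.mean(q,0).round(4) if len(q)==4 else ((q[0]+q[2])/2).round(4),(q[1]-q[0]).round(4))
print('rail',A(30,168,.14).round(4),A(745,182,.14).round(4))
print('fence face top',B(333,57,.045),B(308,279,.045),'lip ends',B(137,48,.016),B(115,286,.016))
print('stop face bottom',C(503,180,.01),C(470,410,.01),'top',C(555,162,.055),C(515,440,.055),'lips',C(508,165,.016),C(475,422,.016))
print('mark end',B(70,185,.09),'knob corners',B(60,205,.09))
print('gauge',B(535,390,.02))
E
```

```text
blue [ 0.6192 -0.1308  0.184 ] [-0.0032  0.0251  0.    ]
red [ 0.6079 -0.0353  0.184 ] [-0.0024  0.0204  0.    ]
green [0.5985 0.0596 0.184 ] [-0.0023  0.0217  0.    ]
yellow [0.5862 0.1635 0.184 ] [-0.0019  0.0217  0.    ]
rail [ 0.6735 -0.2021  0.14  ] [0.6288 0.2341 0.14  ]
fence face top [ 0.4329 -0.0893  0.045 ] [ 0.5065 -0.0914  0.045 ] lip ends [ 0.4239 -0.1796  0.016 ] [ 0.5128 -0.1814  0.016 ]
stop face bottom [0.436  0.2302 0.01  ] [0.5207 0.2291 0.01  ] top [0.4324 0.2296 0.055 ] [0.5252 0.2286 0.055 ] lips [0.431 0.229 0.016] [0.5243 0.2293 0.016 ]
mark end [ 0.4781 -0.1583  0.09  ] knob corners [ 0.4843 -0.1617  0.09  ]
gauge [ 0.5404 -0.0165  0.02  ]
```

```bash
python3 -c "
from h import *
plan(((.5862,.1635,.22),185.85),((.5862,.1635,.1495),185.85))"
```

```text
d [-4.    9.93  8.23] w [-0.2 -0.6 -0. ] n 2.7
d [-4.06  9.95 15.28] w [-0.2 -0.6 -0. ] n 3.7
```

Request:
{"method": "play_rows", "body": {
  "series": [
    [-1,2.5,1,-0.2,-0.6,0],
    [-2,5.5,3,-0.2,-0.6,0],
    [-3,8.5,5.5,-0.2,-0.6,0],
    [-4,9.9,8,-0.2,-0.6,0],
    [-4,9.9,10.5,-0.2,-0.6,0],
    [-4,9.9,12.5,-0.2,-0.6,0],
    [-4,9.9,14,-0.2,-0.6,0],
    [-4,9.9,15,-0.2,-0.6,0],
    [-4,9.9,15.3,-0.2,-0.6,0],
    [-4,9.9,15.3,-0.2,-0.6,0]
  ]
}}

```text
time_s: 9.3
ee_pos: [0.5854, 0.1629, 0.1496]
eef_rot: [-0.163, 3.136, 0.001]
wrist_force: [0.1, -0.9, -0.1]
finger_gap: 0.0596
```

```bash
python3 -c "
from h import *
st(); snap('wrist','w6.png'); snap('side','s6.png')"
```

```text
t 9.3 p [0.5854 0.1629 0.1496] yaw -174.1 gap 0.0596 F [ 0.1 -0.9 -0.1] T [ 0.04 -0.02 -0.03] j [ 0.14  0.42 -0.04  1.12  0.    0.04]
```

View pics/w6.png

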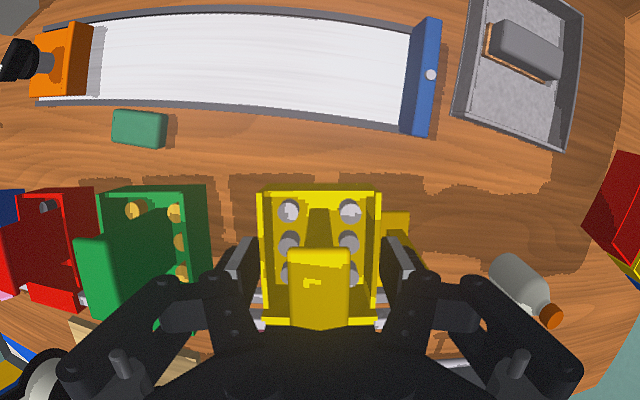

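View pics/s6.png

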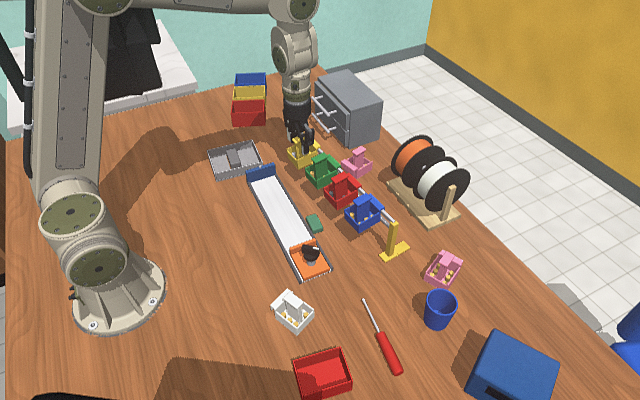

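The yellow bin's cap is centred between the fingers, so I close.

Request:
{"method": "play_rows", "body": {
  "series": [
    [0,0,0,0,0,0],
    [0,0,0,0,0,0],
    [0,0,0,0,0,0],
    [0,0,0,0,0,0],
    [0,0,0,0,0,0],
    [0,0,0,0,0,0]
  ],
  "fingers": 1
}}

```text
time_s: 10.0
ee_pos: [0.5857, 0.1628, 0.1503]
eef_rot: [-0.163, 3.135, 0.001]
wrist_force: [-0.6, -1.3, 5.6]
finger_gap: 0.0221
```

```bash
python3 -c "
from h import *
st(); snap('wrist','w7.png')
plan(((.585,.163,.178),185.85),((.535,.158,.178),185.85),((.4776,.1873,.178),178.5))"
```

```text
t 10.0 p [0.5857 0.1628 0.1503] yaw -174.0 gap 0.0221 F [-0.6 -1.3  5.6] T [-0.28  0.22  0.02] j [ 0.14  0.41 -0.04  1.12  0.    0.03]
d [ 0.06  0.03 -2.77] w [0.  0.1 0.1] n 0.6
d [ 5.09  0.05 -2.78] w [0.  0.1 0.1] n 1.2
d [10.49  3.56 -2.79] w [0.  0.1 7.5] n 2.3
```

View pics/w7.png

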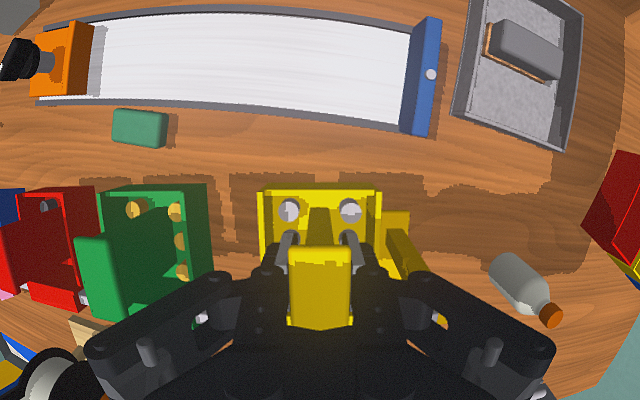

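```bash
python3 - <<'E'
from h import *
for f in ['w6.png','w7.png']:
    im=cv2.imread('pics/'+f); cv2.imwrite('pics/z_'+f,cv2.resize(im[180:360,220:420],None,fx=3.3,fy=3.3,interpolation=cv2.INTER_CUBIC))
E
```

```text
(no output)
```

View pics/z_w6.png

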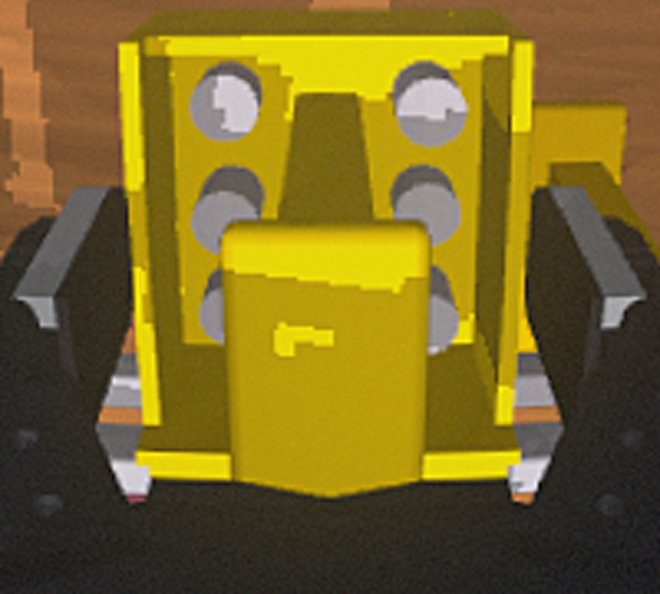

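View pics/z_w7.png

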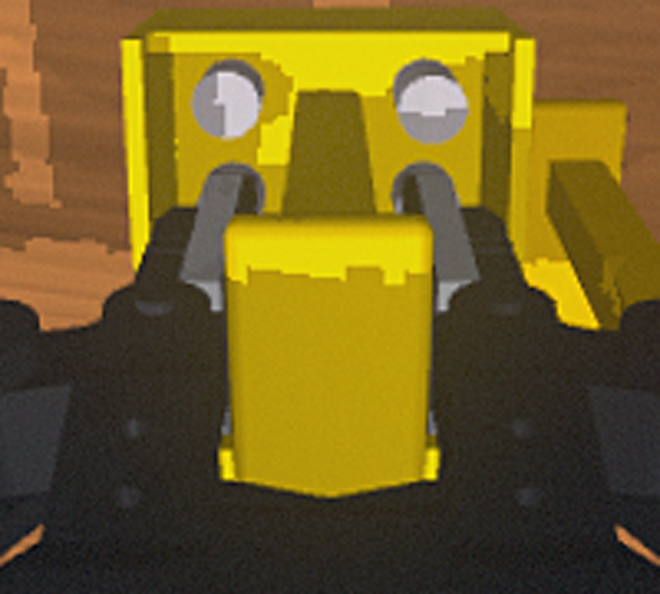

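```bash
python3 - <<'E'
from h import *
s=robot.sense(); R0=R.from_rotvec(s['eef_rot'])
for f,p0,pts in [('w6.png',[.5854,.1629,.1496],[(85,188),(118,190),(18,298),(60,305),(48,325)]),('w7.png',s['ee_pos'],[(208,168),(240,168),(182,282),(222,282),(215,308),(414,168),(475,280)])]:
    c=load(f)
    for x,y in pts:
        o,d=ray(c,220+x/3.3,180+y/3.3,True); o=R0.inv().apply(o-p0); d=R0.inv().apply(d); t=(.011-o[0])/d[0]; print(f,(x,y),(1000*(o+d*t)).round(1))
E
```

```text
w6.png (85, 188) [ 11.  -33.3  -0.5]
w6.png (118, 190) [ 11.  -28.4  -0.9]
w6.png (18, 298) [ 11.  -33.9 -33.2]
w6.png (60, 305) [ 11.  -28.6 -34.4]
w6.png (48, 325) [ 11.  -28.9 -38.9]
w7.png (208, 168) [ 11.  -16.5   7.9]
w7.png (240, 168) [ 11.  -11.8   8. ]
w7.png (182, 282) [ 11.  -15.6 -27.9]
w7.png (222, 282) [ 11.  -11.  -27.7]
w7.png (215, 308) [ 11.  -11.2 -33.9]
w7.png (414, 168) [11.  13.9  8.1]
w7.png (475, 280) [ 11.   18.2 -27.4]
```

The gap of 22 mm shows the pad tops pinching the cap, not the web. I'll reopen, go 4.5 mm lower and close under the cap.

Request:
{"method": "play_rows", "body": {
  "series": [
    [0,0,0,0,0,0],
    [0,0,0,0,0,0],
    [0,0,0,0,0,0],
    [0,0,0.25,0,0,0],
    [0,0,0.45,0,0,0],
    [0,0,0.45,0,0,0]
  ],
  "fingers": -0.2
}}

```text
time_s: 10.65
ee_pos: [0.5851, 0.1629, 0.1444]
eef_rot: [0.164, -3.137, -0.001]
wrist_force: [0.3, 1.0, -0.1]
finger_gap: 0.0517
```

Request:
{"method": "play_rows", "body": {
  "series": [
    [0,0,0,0,0,0],
    [0,0,0,0,0,0],
    [0,0,0,0,0,0],
    [0,0,0,0,0,0],
    [0,0,0,0,0,0],
    [0,0,0,0,0,0]
  ],
  "fingers": 1
}}

```text
time_s: 11.25
ee_pos: [0.5855, 0.1629, 0.1452]
eef_rot: [-0.164, 3.136, 0.001]
wrist_force: [0.0, -1.1, 0.5]
finger_gap: 0.0197
```

```bash
python3 -c "
from h import *
st(); snap('wrist','w8.png')
im=cv2.imread('pics/w8.png'); cv2.imwrite('pics/z_w8.png',cv2.resize(im[180:360,220:420],None,fx=3.3,fy=3.3,interpolation=cv2.INTER_CUBIC))"
```

```text
t 11.25 p [0.5855 0.1629 0.1452] yaw -174.0 gap 0.0197 F [ 0.  -1.1  0.5] T [-0.13  0.07  0.08] j [ 0.14  0.42 -0.04  1.11  0.    0.03]
```

View pics/z_w8.png

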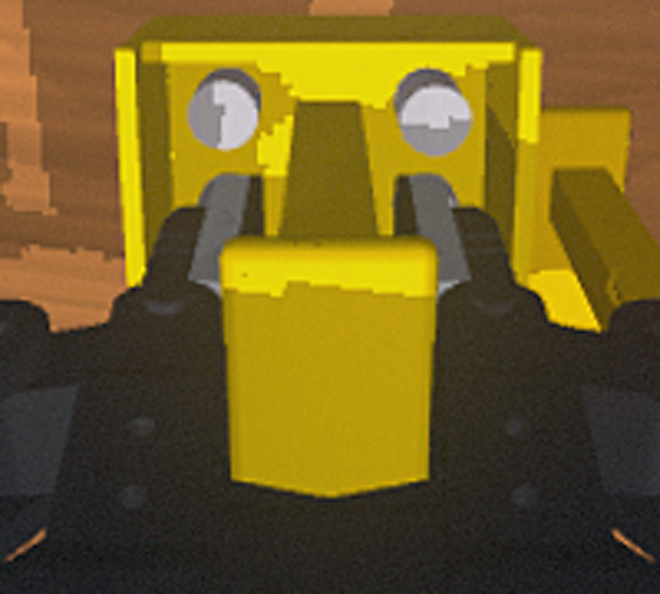

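At 19.7 mm the finger bodies clamp the cap while the pads hang free. A clean pad grip on the cap sides is better, so I'll reopen and raise 2.6 cm to put the pad centres on the cap.

Request:
{"method": "play_rows", "body": {
  "series": [
    [0,0,0,0,0,0],
    [0,0,0,0,0,0],
    [0,0,0,0,0,0],
    [0,0,-1,0,0,0],
    [0,0,-2,0,0,0],
    [0,0,-2.5,0,0,0],
    [0,0,-2.5,0,0,0]
  ],
  "fingers": -0.2
}}

```text
time_s: 12.0
ee_pos: [0.5864, 0.1631, 0.1718]
eef_rot: [-0.164, 3.133, 0.001]
wrist_force: [0.5, -0.1, -1.1]
finger_gap: 0.0511
```

Request:
{"method": "play_rows", "body": {
  "series": [
    [0,0,0,0,0,0],
    [0,0,0,0,0,0],
    [0,0,0,0,0,0],
    [0,0,0,0,0,0],
    [0,0,0,0,0,0],
    [0,0,0,0,0,0]
  ],
  "fingers": 1
}}

```text
time_s: 12.6
ee_pos: [0.5852, 0.1628, 0.1701]
eef_rot: [-0.164, 3.137, 0.001]
wrist_force: [-0.7, -0.9, 1.9]
finger_gap: 0.0223
```

```bash
python3 -c "
from h import *
st(); 
plan(((.585,.163,.2),185.85),((.53,.158,.2),185.85),((.4776,.1873,.2),178.5),((.4776,.1873,.083),178.5))"
```

```text
t 12.6 p [0.5852 0.1628 0.1701] yaw -174.0 gap 0.0223 F [-0.7 -0.9  1.9] T [-0.22  0.27  0.02] j [ 0.14  0.4  -0.    1.16  0.    0.03]
d [ 0.02  0.02 -2.99] w [0.  0.  0.1] n 0.6
d [ 5.54  0.1  -3.  ] w [0.  0.  0.1] n 1.3
d [10.45  3.56 -3.  ] w [0.  0.  7.5] n 2.3
d [10.45  3.55  8.7 ] w [0.  0.  7.5] n 2.8
```

Request:
{"method": "play_rows", "body": {
  "series": [
    [0,0,-0.7,0,0,0],
    [0,0,-1.6,0,0,0],
    [0,0,-2.5,0,0,0],
    [0,0,-3,0,0,0],
    [0,0,-3,0,0,0],
    [1,0,-3,0,0,0],
    [2.2,0,-3,0,0,0],
    [3.6,0,-3,0,0,0],
    [5.2,0.3,-3,0,0,1],
    [7,1.5,-2.5,0,0,3],
    [8.8,2.7,-1.5,0,0,5],
    [10.4,3.55,0,0,0,7.5]
  ]
}}

```text
time_s: 13.8
ee_pos: [0.4771, 0.1878, 0.1702]
eef_rot: [0.044, 3.139, 0.002]
wrist_force: [-0.3, 0.7, -1.9]
finger_gap: 0.0226
```

```bash
python3 -c "
from h import *
st(); snap('wrist','w9.png');plan(((.4776,.1873,.085),178.5),((.4776,.1873,.080),178.5))"
```

```text
t 13.8 p [0.4771 0.1878 0.1702] yaw 178.4 gap 0.0226 F [-0.3  0.7 -1.9] T [-0.01 -0.03 -0.  ] j [ 0.22  0.23 -0.25  1.09  0.    0.25]
d [-0.57 -0.06  8.2 ] w [ 0.  -0.3 -0.1] n 1.6
d [-0.57 -0.07  8.7 ] w [ 0.  -0.3 -0.1] n 1.7
```

View pics/w9.png

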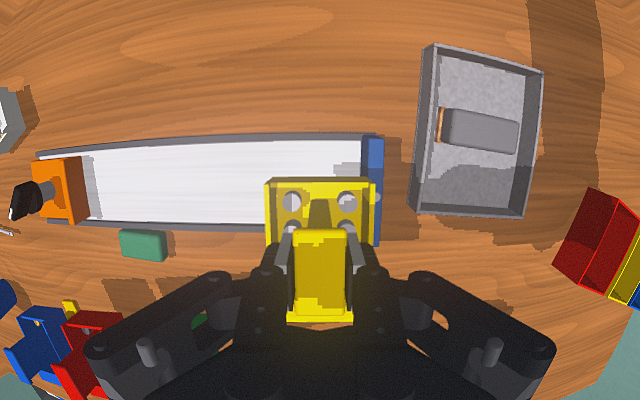

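```bash
python3 -c "
from h import *
st(); plan(((.4776,.1873,.085),178.5),((.4776,.1873,.080),178.5))"
```

```text
t 13.85 p [0.4724 0.1881 0.167 ] yaw 178.4 gap 0.0221 F [-4.8 -0.2 -3.7] T [0.04 0.43 0.02] j [ 0.22  0.23 -0.26  1.09  0.    0.25]
d [-0.57 -0.06  8.2 ] w [ 0.  -0.3 -0.1] n 1.6
d [-0.57 -0.07  8.7 ] w [ 0.  -0.3 -0.1] n 1.7
```

Request:
{"method": "play_rows", "body": {
  "series": [
    [0,0,0,0,0,0],
    [0,0,0,0,0,0],
    [0,0,0,0,0,0]
  ]
}}

```text
time_s: 14.15
ee_pos: [0.4796, 0.1872, 0.1708]
eef_rot: [0.042, 3.138, 0.001]
wrist_force: [-0.9, 0.3, -1.4]
finger_gap: 0.0227
```

```bash
python3 -c "
from h import *
st(); plan(((.4776,.1873,.085),178.5),((.4776,.1873,.080),178.5))"
```

```text
t 14.15 p [0.4796 0.1872 0.1708] yaw 178.5 gap 0.0227 F [-0.9  0.3 -1.4] T [-0.03 -0.05 -0.04] j [ 0.22  0.23 -0.25  1.09  0.    0.24]
d [ 0.22 -0.01  8.58] w [ 0.1  0.2 -0. ] n 1.7
d [ 0.23 -0.01  9.08] w [ 0.1  0.2 -0. ] n 1.8
```

Request:
{"method": "play_rows", "body": {
  "series": [
    [0.1,0,1.5,0,0,0],
    [0.15,0,3.2,0,0,0],
    [0.15,0,5,0,0,0],
    [0.15,0,6.5,0,0,0],
    [0.15,0,7.6,0,0,0],
    [0.15,0,8.3,0,0,0],
    [0.15,0,8.7,0,0,0],
    [0.15,0,9,0,0,0],
    [0.15,0,9,0,0,0]
  ]
}}

```text
time_s: 15.05
ee_pos: [0.4772, 0.1873, 0.085]
eef_rot: [0.042, 3.137, 0.001]
wrist_force: [-13.3, -4.8, 34.9]
finger_gap: 0.0221
```

```bash
python3 -c "
from h import *
st(); snap('wrist','w10.png'); snap('side','s10.png')"
```

```text
t 15.05 p [0.4772 0.1873 0.085 ] yaw 178.5 gap 0.0221 F [-13.3  -4.8  34.9] T [-0.9   2.67 -0.08] j [ 0.22  0.3  -0.38  0.89 -0.    0.24]
```

View pics/w10.png

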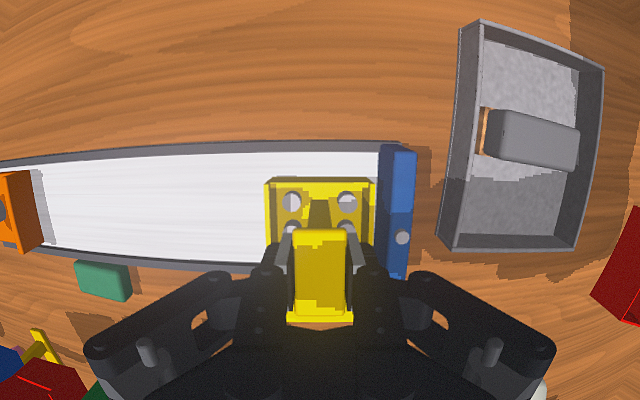

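View pics/s10.png

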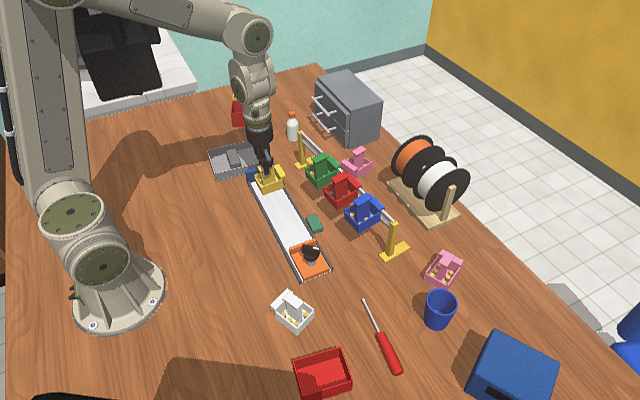

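```bash
python3 -c "
from h import *
im=cv2.imread('pics/s10.png'); cv2.imwrite('pics/z1.png',cv2.resize(im[145:245,220:340],None,fx=6,fy=6,interpolation=cv2.INTER_CUBIC))
im=cv2.imread('pics/w10.png'); cv2.imwrite('pics/z2.png',cv2.resize(im[130:270,240:430],None,fx=4,fy=4,interpolation=cv2.INTER_CUBIC))"
```

```text
(no output)
```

View pics/z1.png

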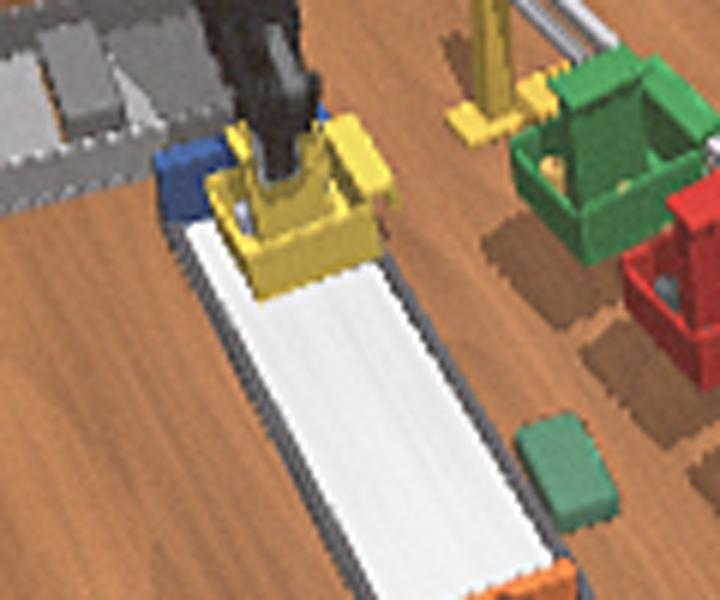

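View pics/z2.png

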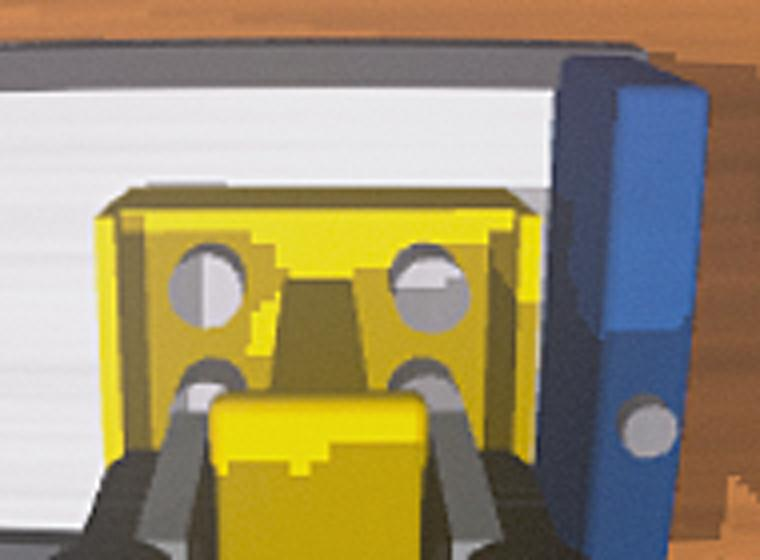

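```bash
python3 -c "
from h import *
c=load('w10.png'); f=lambda x,y,h: at(c,240+x/4,130+y/4,h,True).round(4)
print('front outer top',f(128,190,.052),f(515,193,.052),'cap front',f(215,405,.099),f(420,405,.099),'near lip inner',f(110,88,.012),'front bottom',f(150,185,.016),f(530,188,.016))
print('floor rear',f(40,528,.012))
c=load('w9.png'); print('w9 front', at(c,266,180,.137,True).round(4),at(c,376,180,.137,True).round(4))
st()
"
```

```text
front outer top [0.4442 0.1634 0.052 ] [0.4459 0.2164 0.052 ] cap front [0.4571 0.1786 0.099 ] [0.4576 0.1995 0.099 ] near lip inner [0.4349 0.1549 0.012 ] front bottom [0.4509 0.1614 0.016 ] [0.453  0.2247 0.016 ]
floor rear [0.5167 0.1352 0.012 ]
w9 front [0.4453 0.1605 0.137 ] [0.447  0.2211 0.137 ]
t 15.15 p [0.4772 0.1873 0.085 ] yaw 178.5 gap 0.0227 F [-14.2  -5.   33.5] T [-0.84  2.67 -0.03] j [ 0.22  0.3  -0.38  0.89 -0.    0.24]
```

The bin sits about 4 mm too far back, with its back edge on the far side lip. I lift, shift 5 mm forward and 4 mm off the stop, and lower again.

Request:
{"method": "play_rows", "body": {
  "series": [
    [0,0,-0.6,0,0,0],
    [0,0,-1.2,0,0,0],
    [0.3,-0.2,-1.2,0,0,0],
    [0.5,-0.4,-1.2,0,0,0],
    [0.5,-0.4,-1.2,0,0,0],
    [0.5,-0.4,-0.8,0,0,0],
    [0.5,-0.4,-0.4,0,0,0],
    [0.5,-0.4,-0.1,0,0,0],
    [0.5,-0.4,0,0,0,0],
    [0.5,-0.4,0,0,0,0]
  ]
}}

```text
time_s: 16.15
ee_pos: [0.4763, 0.1836, 0.0833]
eef_rot: [0.043, 3.131, 0.001]
wrist_force: [1.7, -3.3, 17.1]
finger_gap: 0.0223
```

```bash
python3 -c "
from h import *
st()"
```

```text
t 16.15 p [0.4763 0.1836 0.0833] yaw 178.4 gap 0.0223 F [ 1.7 -3.3 17.1] T [-0.67  0.02  0.05] j [ 0.21  0.29 -0.4   0.87 -0.    0.24]
```

```bash
python3 -c "
from h import *
snap('wrist','w11.png');snap('side','s11.png')
im=cv2.imread('pics/s11.png'); cv2.imwrite('pics/z1.png',cv2.resize(im[145:245,220:340],None,fx=6,fy=6,interpolation=cv2.INTER_CUBIC))
im=cv2.imread('pics/w11.png'); cv2.imwrite('pics/z2.png',cv2.resize(im[130:270,240:430],None,fx=4,fy=4,interpolation=cv2.INTER_CUBIC));st()"
```

```text
t 16.25 p [0.4763 0.1836 0.0834] yaw 178.4 gap 0.022 F [ 1.7 -3.9 17.5] T [-0.64  0.03  0.02] j [ 0.21  0.29 -0.4   0.87 -0.    0.24]
```

View pics/z1.png

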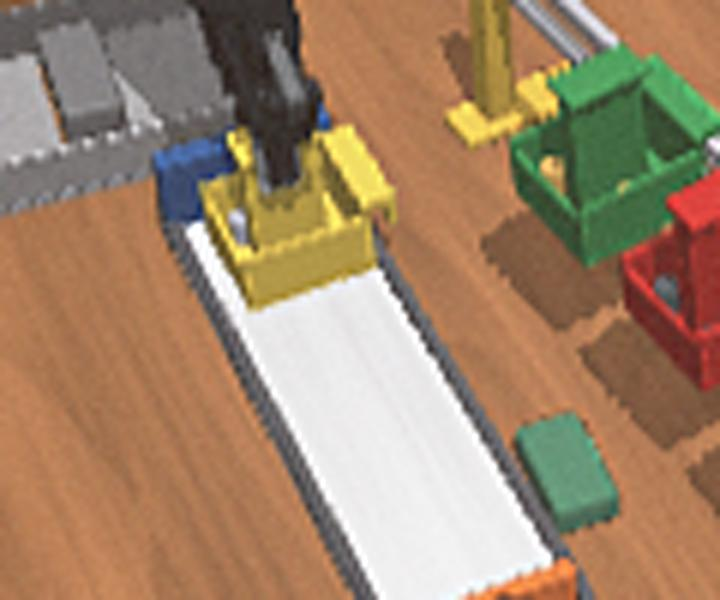

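View pics/z2.png

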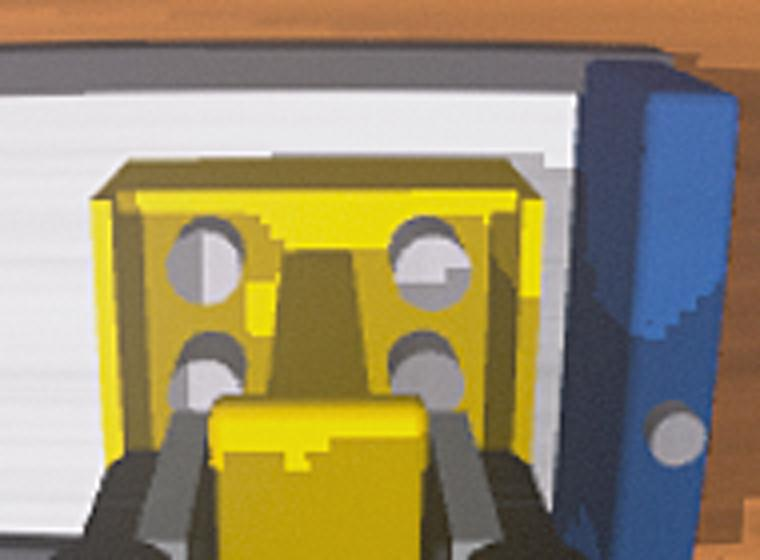

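```bash
python3 -c "
from h import *
c=load('w11.png'); f=lambda x,y,h: at(c,240+x/4,130+y/4,h,True).round(4)
print('front bottom',f(128,157,.010),f(515,157,.010),'front top',f(95,198,.044),f(540,198,.044),'near lip inner',f(110,93,.012),'rear',f(40,534,.012))
"
```

```text
front bottom [0.4464 0.1535 0.01  ] [0.4481 0.219  0.01  ] front top [0.4458 0.1539 0.044 ] [0.4475 0.2173 0.044 ] near lip inner [0.4351 0.1514 0.012 ] rear [0.5168 0.1316 0.012 ]
```

Request:
{"method": "play_rows", "body": {
  "series": [
    [0,0,-0.6,0,0,0],
    [0.3,0,-0.9,0,0,0],
    [0.7,0,-0.9,0,0,0],
    [0.7,0,-0.9,0,0,0],
    [0.7,0,-0.5,0,0,0],
    [0.7,0,-0.2,0,0,0],
    [0.7,0,-0.1,0,0,0],
    [0.7,0,-0.1,0,0,0]
  ]
}}

```text
time_s: 17.05
ee_pos: [0.4677, 0.1837, 0.0832]
eef_rot: [0.042, 3.134, 0.001]
wrist_force: [0.4, -2.9, 14.8]
finger_gap: 0.0223
```

```bash
python3 -c "
from h import *
st()"
```

```text
t 17.05 p [0.4677 0.1837 0.0832] yaw 178.5 gap 0.0223 F [ 0.4 -2.9 14.8] T [-0.53  0.31  0.1 ] j [ 0.22  0.28 -0.41  0.87 -0.    0.24]
```

Request:
{"method": "play_rows", "body": {
  "series": [
    [0,0,0,0,0,0],
    [0,0,0,0,0,0],
    [0,0,0,0,0,0],
    [0,0,0,0,0,0],
    [0,0,-1,0,0,0],
    [0,0,-3,0,0,0],
    [0,0,-6,0,0,0],
    [0,0,-9,0,0,0],
    [0,0,-11,0,0,0],
    [0,0,-11,0,0,0]
  ],
  "fingers": -0.2
}}

```text
time_s: 18.05
ee_pos: [0.4667, 0.1842, 0.1947]
eef_rot: [0.042, 3.134, 0.003]
wrist_force: [0.0, -0.4, -0.5]
finger_gap: 0.0513
```

```bash
python3 -c "
from h import *
st();snap('wrist','w12.png');snap('side','s12.png')
im=cv2.imread('pics/s12.png'); cv2.imwrite('pics/z1.png',cv2.resize(im[145:245,220:340],None,fx=6,fy=6,interpolation=cv2.INTER_CUBIC))"
```

```text
t 18.05 p [0.4667 0.1842 0.1947] yaw 178.5 gap 0.0513 F [ 0.  -0.4 -0.5] T [0.06 0.03 0.  ] j [ 0.22  0.19 -0.24  1.14  0.    0.24]
```

View pics/z1.png

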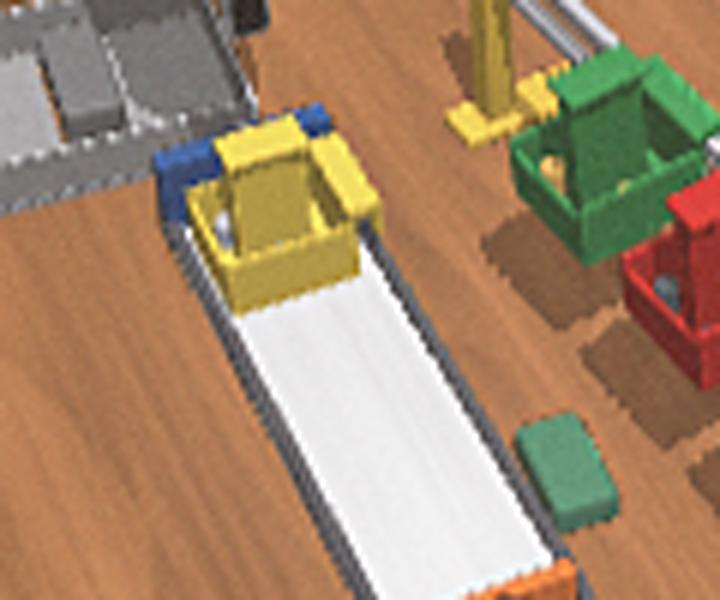

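View pics/w12.png

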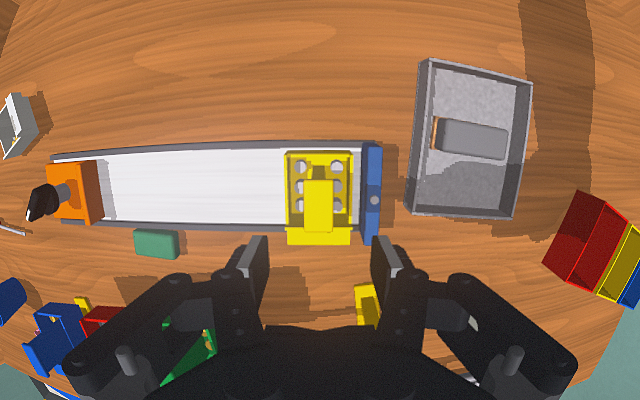

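```bash
python3 -c "
from h import *
im=cv2.imread('pics/w12.png'); cv2.imwrite('pics/z2.png',cv2.resize(im[130:260,260:400],None,fx=5,fy=5,interpolation=cv2.INTER_CUBIC))"
```

```text
(no output)
```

View pics/z2.png

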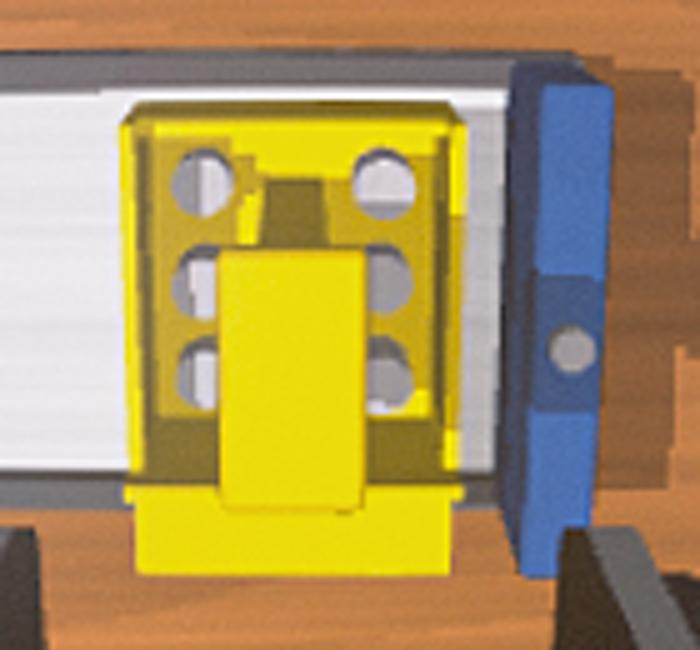

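```bash
python3 -c "
from h import *
c=load('w12.png'); f=lambda x,y,h: at(c,260+x/5,130+y/5,h,True).round(4)
print('front bottom',f(140,101,.010),f(450,103,.010),'front top',f(123,122,.046),f(467,122,.046),'near lip inner',f(110,90,.012),'rear',f(60,470,.012))
print('cap',f(218,252,.093),f(365,250,.093),f(362,508,.093),f(222,508,.093),'stop',f(500,465,.01),f(508,92,.01))
"
```

```text
front bottom [0.4376 0.1543 0.01  ] [0.4397 0.218  0.01  ] front top [0.437  0.1547 0.046 ] [0.4386 0.2176 0.046 ] near lip inner [0.4349 0.1484 0.012 ] rear [0.5172 0.1327 0.012 ]
cap [0.4513 0.1739 0.093 ] [0.4516 0.1966 0.093 ] [0.4944 0.1955 0.093 ] [0.4938 0.1728 0.093 ] stop [0.5193 0.229  0.01  ] [0.4376 0.2301 0.01  ]
```

The yellow bin stands flat between the lips, 11 mm from the stop. Green is next.

```bash
python3 -c "
from h import *
plan(((.54,.11,.235),182),((.6,.0596,.225),185.85),((.6,.0596,.1705),185.85))"
```

```text
d [-7.72 -7.17 -4.36] w [ 0.1  0.1 -3.5] n 2.3
d [-13.85 -12.05  -3.35] w [ 0.   0.1 -7.4] n 3.7
d [-13.83 -12.06   2.1 ] w [ 0.   0.1 -7.4] n 3.7
```

Request:
{"method": "play_rows", "body": {
  "series": [
    [-2,-2,-2,0,0,-1],
    [-5,-5,-4,0,0,-2],
    [-8,-7.5,-4.3,0,0,-4],
    [-11,-10,-4,0,0,-6],
    [-13.2,-11.6,-3.6,0,0,-7.4],
    [-13.85,-12.05,-3.3,0,0.1,-7.4],
    [-13.85,-12.05,-2,0,0.1,-7.4],
    [-13.85,-12.05,-0.3,0,0.1,-7.4],
    [-13.85,-12.05,1.2,0,0.1,-7.4],
    [-13.85,-12.05,2,0,0.1,-7.4],
    [-13.85,-12.05,2.1,0,0.1,-7.4],
    [-13.85,-12.05,2.1,0,0.1,-7.4]
  ]
}}

```text
time_s: 19.35
ee_pos: [0.5993, 0.0603, 0.17]
eef_rot: [0.162, -3.136, -0.001]
wrist_force: [-0.5, 0.4, -0.2]
finger_gap: 0.0513
```

```bash
python3 -c "
from h import *
st();snap('wrist','w13.png');snap('side','s13.png')"
```

```text
t 19.35 p [0.5993 0.0603 0.17  ] yaw -174.1 gap 0.0513 F [-0.5  0.4 -0.2] T [-0.01  0.01  0.  ] j [-0.03  0.4  -0.01  1.16  0.   -0.14]
```

View pics/w13.png

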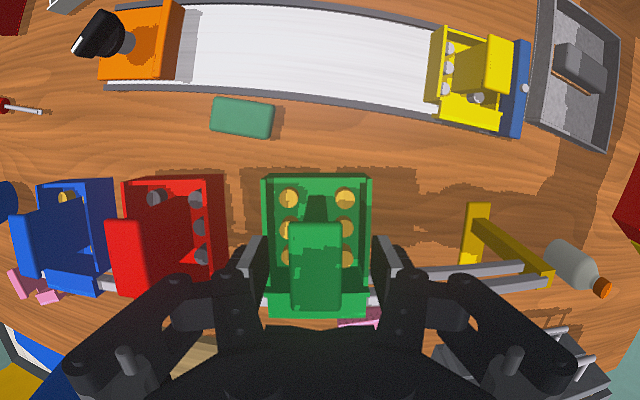

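```bash
python3 -c "
from h import *
im=cv2.imread('pics/w13.png'); cv2.imwrite('pics/z2.png',cv2.resize(im[165:325,240:400],None,fx=3.7,fy=3.7,interpolation=cv2.INTER_CUBIC))
c=load('w13.png'); f=lambda u,v,h: at(c,u,v,h,True).round(4)
print(f(290,223,.184),f(341,223,.184),f(289,310,.184),f(342,310,.184))"
```

```text
[0.5773 0.0472 0.184 ] [0.5751 0.0678 0.184 ] [0.6207 0.0496 0.184 ] [0.618 0.074 0.184]
```

View pics/z2.png

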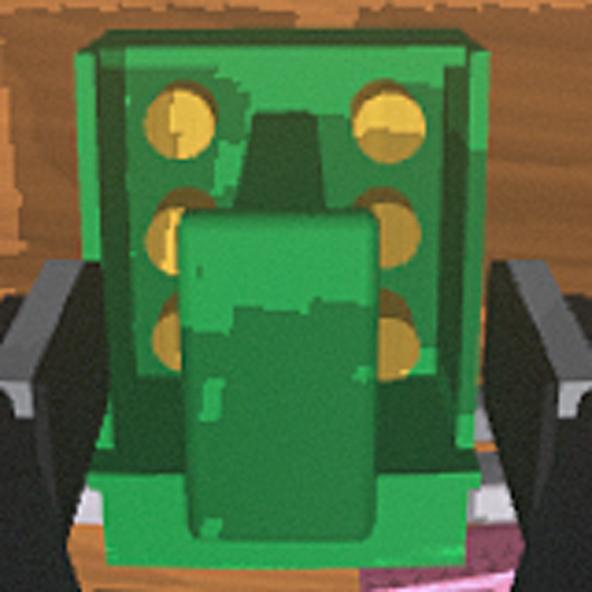

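Request:
{"method": "play_rows", "body": {
  "series": [
    [0,0,0,0,0,0],
    [0,0,0,0,0,0],
    [0,0,0,0,0,0],
    [0,0,0,0,0,0],
    [0,0,-0.7,0,0,0],
    [0,0,-1.6,0,0,0],
    [0,0,-2.5,0,0,0],
    [0,0,-3,0,0,0],
    [0,0,-3,0,0,0],
    [1,0,-3,0,0,0],
    [2.2,0,-3,0,0,0],
    [3.6,0,-3,0,0,0]
  ],
  "fingers": 1
}}

```text
time_s: 20.65
ee_pos: [0.5628, 0.0559, 0.1993]
eef_rot: [0.161, -3.135, -0.001]
wrist_force: [-0.4, -0.8, -1.3]
finger_gap: 0.0229
```

```bash
python3 -c "
from h import *
st();plan(((.475,.112,.15),178.5))"
```

```text
t 20.65 p [0.5628 0.0559 0.1993] yaw -174.1 gap 0.0229 F [-0.4 -0.8 -1.3] T [0.02 0.04 0.  ] j [-0.04  0.31 -0.06  1.2   0.   -0.15]
d [8.15 6.48 4.96] w [ 0.  -0.1  7.4] n 2.3
```

Request:
{"method": "play_rows", "body": {
  "series": [
    [1.2,0.8,0,0,0,1],
    [3,2.2,0.5,0,0,2.5],
    [5,4,1,0,0,4.5],
    [6.6,5.4,1.5,0,0,6],
    [7.7,6.2,2.2,0,0,7.4],
    [8.1,6.45,3,0,0,7.4],
    [8.1,6.45,3.5,0,0,7.4],
    [8.1,6.45,3.5,0,0,7.4],
    [8.1,6.45,3.5,0,0,7.4],
    [8.1,6.45,3.5,0,0,7.4]
  ]
}}

```text
time_s: 21.65
ee_pos: [0.4777, 0.1115, 0.1654]
eef_rot: [-0.043, -3.141, -0.001]
wrist_force: [0.1, 0.1, -2.0]
finger_gap: 0.0223
```

```bash
python3 -c "
from h import *
st();snap('wrist','w14.png'); st()
im=cv2.imread('pics/w14.png'); cv2.imwrite('pics/z2.png',cv2.resize(im[120:320,180:440],None,fx=3,fy=3,interpolation=cv2.INTER_CUBIC))"
```

```text
t 21.65 p [0.4777 0.1115 0.1654] yaw 178.4 gap 0.0223 F [ 0.1  0.1 -2. ] T [ 0.08 -0.   -0.03] j [ 0.07  0.19 -0.31  1.07  0.    0.09]
t 21.7 p [0.4777 0.1115 0.1654] yaw 178.4 gap 0.0225 F [ 0.4  0.4 -1.2] T [-0.03 -0.02  0.04] j [ 0.07  0.19 -0.31  1.07  0.    0.09]
```

View pics/z2.png

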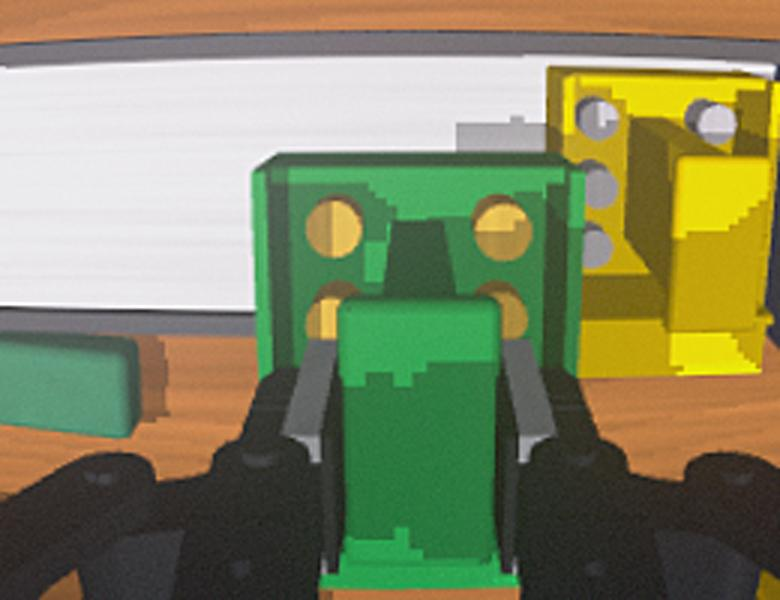

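```bash
python3 -c "
from h import *
c=load('w14.png'); f=lambda x,y,h: at(c,180+x/3,120+y/3,h,True).round(4)
print('front top outer',f(253,170,.1324),f(585,168,.1324),'front bot',f(280,154,.0964),f(555,152,.0964),'cap',f(340,300,.1794),f(497,298,.1794))
print('lip inner near',f(300,60,.012),'rear',f(120,311,.012),'yellow left wall top',f(565,85,.046),f(548,70,.01))"
```

```text
front top outer [0.444  0.0833 0.1324] [0.4452 0.1441 0.1324] front bot [0.4478 0.0829 0.0964] [0.4489 0.1437 0.0964] cap [0.4528 0.1028 0.1794] [0.4531 0.124  0.1794]
lip inner near [0.4339 0.0774 0.012 ] rear [0.515  0.0106 0.012 ] yellow left wall top [0.4398 0.1538 0.046 ] [0.4392 0.1541 0.01  ]
```

The bin hangs pitched about 5° nose-down in the grip, which explains the first landing. I'll tilt the tool to compensate and lower.

Request:
{"method": "play_rows", "body": {
  "series": [
    [0.1,0,1,0,2,0],
    [0.2,0,2.5,0,4.5,0],
    [0.25,0,4,0,4.5,0],
    [0.25,0,5.5,0,4.5,0],
    [0.25,0,6.8,0,4.5,0],
    [0.25,0,7.7,0,4.5,0],
    [0.25,0,8.1,0,4.5,0],
    [0.25,0,8.3,0,4.5,0],
    [0.25,0,8.3,0,4.5,0]
  ]
}}

```text
time_s: 22.6
ee_pos: [0.4746, 0.1116, 0.0835]
eef_rot: [-0.041, -3.063, -0.002]
wrist_force: [-3.2, -2.3, 4.4]
finger_gap: 0.0224
```

```bash
python3 -c "
from h import *
st();snap('wrist','w15.png'); snap('side','s15.png')
im=cv2.imread('pics/w15.png'); cv2.imwrite('pics/z2.png',cv2.resize(im[120:320,180:440],None,fx=3,fy=3,interpolation=cv2.INTER_CUBIC))
im=cv2.imread('pics/s15.png'); cv2.imwrite('pics/z1.png',cv2.resize(im[145:265,220:360],None,fx=5,fy=5,interpolation=cv2.INTER_CUBIC))"
```

```text
t 22.6 p [0.4746 0.1116 0.0835] yaw 178.5 gap 0.0224 F [-3.2 -2.3  4.4] T [-0.19  0.56  0.05] j [ 0.06  0.32 -0.36  0.97  0.01  0.09]
```

View pics/z2.png

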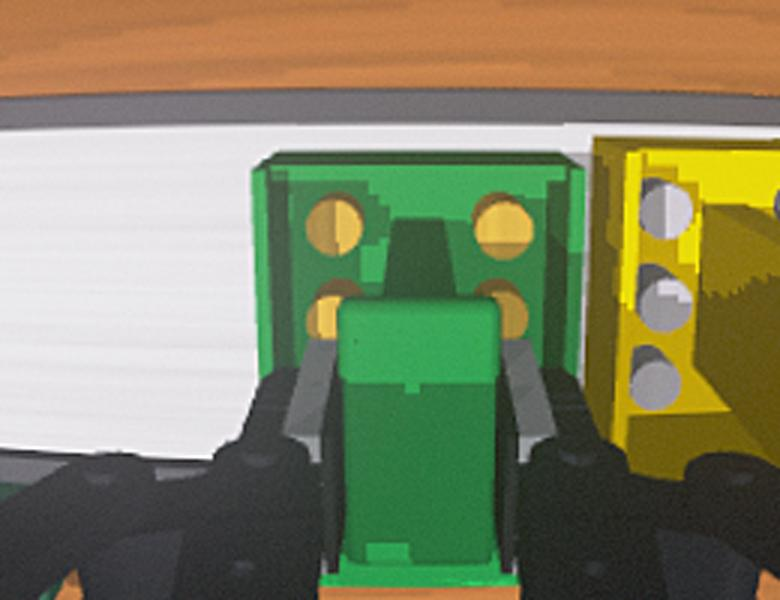

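View pics/z1.png

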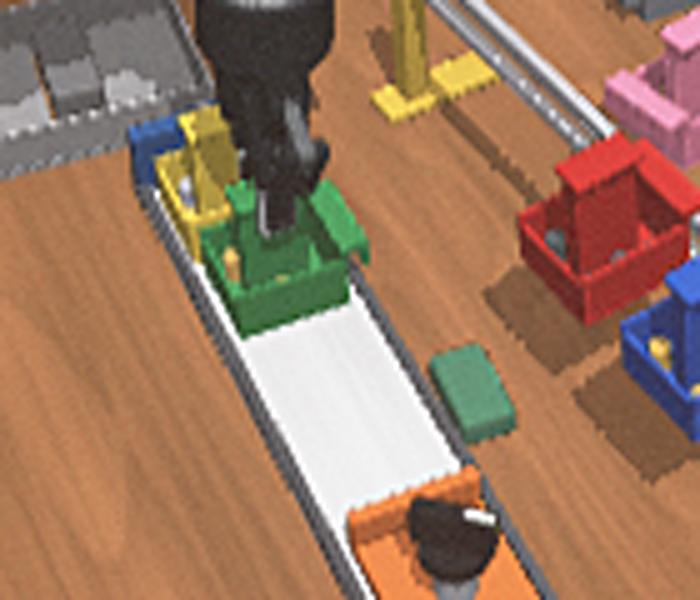

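```bash
python3 -c "
from h import *
c=load('w15.png'); f=lambda x,y,h: at(c,180+x/3,120+y/3,h,True).round(4)
print('front top outer',f(253,168,.0505),f(585,166,.0505),'front bot',f(278,154,.0145),f(555,153,.0145),'cap',f(340,300,.0975),f(497,298,.0975))
print('lip inner near',f(300,126,.012),'rear',f(120,456,.012),'yellow front',f(594,138,.01))"
```

```text
front top outer [0.4384 0.083  0.0505] [0.4396 0.1447 0.0505] front bot [0.4396 0.0822 0.0145] [0.441  0.1443 0.0145] cap [0.4514 0.1027 0.0975] [0.4517 0.1242 0.0975]
lip inner near [0.4337 0.0872 0.012 ] rear [0.5148 0.036  0.012 ] yellow front [0.4382 0.1541 0.01  ]
```

Front edge at x=0.440, so the back is clear of the far lip. I release.

Request:
{"method": "play_rows", "body": {
  "series": [
    [0,0,0.1,0,0,0],
    [0,0,0.1,0,0,0],
    [0,0,0.1,0,0,0]
  ]
}}

```text
time_s: 23.0
ee_pos: [0.4746, 0.1114, 0.0834]
eef_rot: [-0.041, -3.064, -0.001]
wrist_force: [-4.2, -3.1, 12.7]
finger_gap: 0.0225
```

Request:
{"method": "play_rows", "body": {
  "series": [
    [0,0,0,0,0,0],
    [0,0,0,0,0,0],
    [0,0,0,0,0,0],
    [0,0,0,0,0,0],
    [0,0,-1,0,0,0],
    [0,0,-3,0,0,0],
    [0,0,-6,0,0,0],
    [0.4,0,-9,0,-2,0],
    [0.8,0,-11,0,-4.5,0],
    [0.8,0,-12,0,-4.5,0]
  ],
  "fingers": -0.2
}}

```text
time_s: 24.0
ee_pos: [0.4759, 0.1121, 0.2043]
eef_rot: [0.041, 3.138, 0.001]
wrist_force: [0.7, 0.2, 0.7]
finger_gap: 0.0513
```

```bash
python3 -c "
from h import *
st();snap('wrist','w16.png'); snap('side','s16.png')
im=cv2.imread('pics/w16.png'); cv2.imwrite('pics/z2.png',cv2.resize(im[120:270,240:440],None,fx=4,fy=4,interpolation=cv2.INTER_CUBIC))
im=cv2.imread('pics/s16.png'); cv2.imwrite('pics/z1.png',cv2.resize(im[145:265,220:360],None,fx=5,fy=5,interpolation=cv2.INTER_CUBIC))
plan(((.56,.03,.24),182),((.609,-.0353,.225),185.85),((.609,-.0353,.1705),185.85))"
```

```text
t 24.0 p [0.4759 0.1121 0.2043] yaw 178.5 gap 0.0513 F [0.7 0.2 0.7] T [-0.    0.05 -0.01] j [ 0.07  0.16 -0.25  1.16  0.    0.09]
d [-8.54 -7.97 -3.66] w [ 0.   0.1 -3.5] n 2.4
d [-13.61 -14.37  -2.15] w [ 0.   0.1 -7.4] n 4.0
d [-13.6  -14.37   3.3 ] w [ 0.   0.1 -7.4] n 4.0
```

View pics/z2.png

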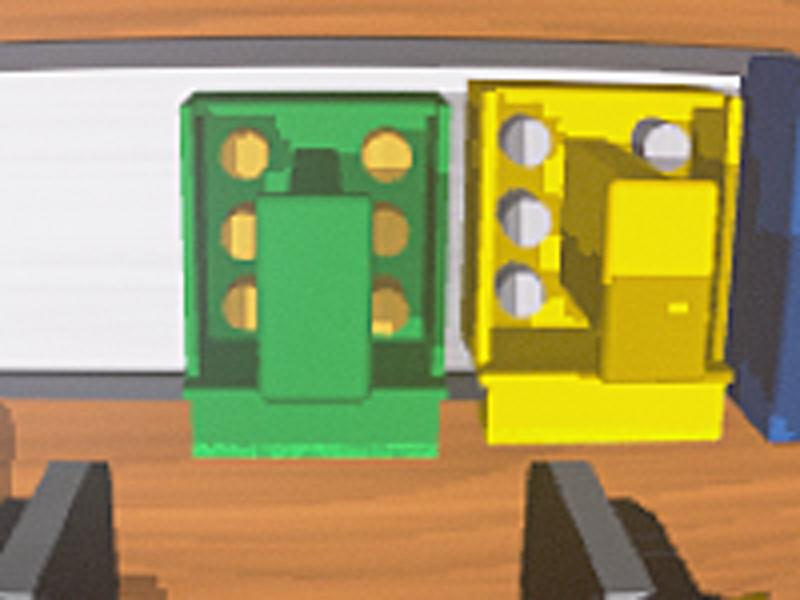

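View pics/z1.png

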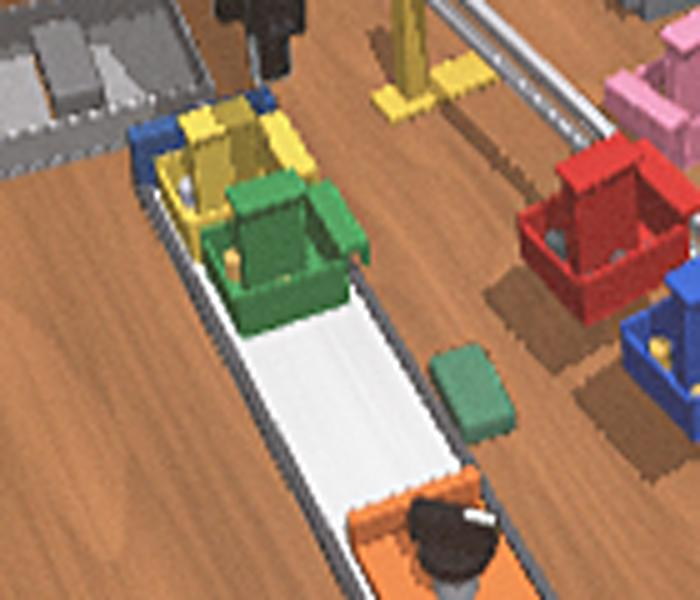

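Green stands flat, 10 mm from yellow. Red is next.

Request:
{"method": "play_rows", "body": {
  "series": [
    [-2,-2,-2,0,0,-1],
    [-5,-5,-3.5,0,0,-2],
    [-8,-8,-3.6,0,0,-4],
    [-11,-11.2,-3,0,0,-6],
    [-13,-13.6,-2.4,0,0,-7.4],
    [-13.6,-14.35,-2.1,0,0.1,-7.4],
    [-13.6,-14.35,-1,0,0.1,-7.4],
    [-13.6,-14.35,0.7,0,0.1,-7.4],
    [-13.6,-14.35,2.2,0,0.1,-7.4],
    [-13.6,-14.35,3.1,0,0.1,-7.4],
    [-13.6,-14.35,3.3,0,0.1,-7.4],
    [-13.6,-14.35,3.3,0,0.1,-7.4]
  ]
}}

```text
time_s: 25.3
ee_pos: [0.6074, -0.0344, 0.168]
eef_rot: [0.162, -3.134, -0.002]
wrist_force: [-0.2, -0.0, 0.7]
finger_gap: 0.0512
```

```bash
python3 -c "
from h import *
st();snap('wrist','w17.png')
im=cv2.imread('pics/w17.png'); cv2.imwrite('pics/z2.png',cv2.resize(im[165:325,240:400],None,fx=3.7,fy=3.7,interpolation=cv2.INTER_CUBIC))"
```

```text
t 25.3 p [ 0.6074 -0.0344  0.168 ] yaw -174.1 gap 0.0512 F [-0.2 -0.   0.7] T [-0.01  0.06  0.03] j [-0.19  0.41  0.    1.17  0.   -0.29]
```

View pics/z2.png

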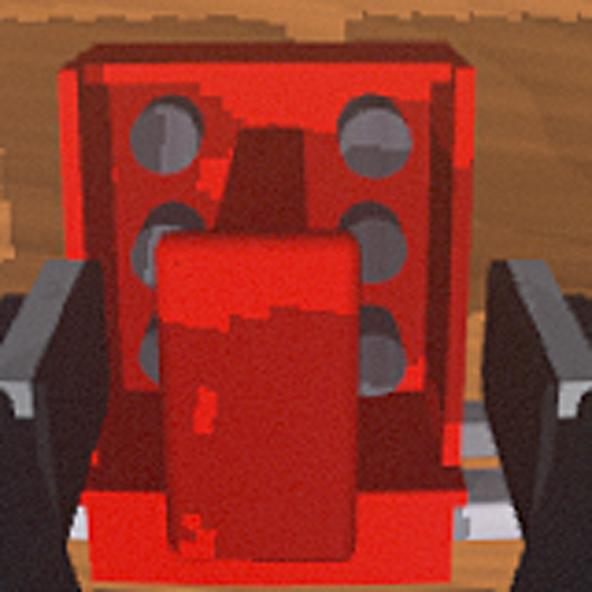

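Request:
{"method": "play_rows", "body": {
  "series": [
    [-0.2,-0.2,-0.1,0,0,0],
    [-0.3,-0.35,-0.2,0,0,0],
    [-0.3,-0.35,-0.2,0,0,0]
  ]
}}

```text
time_s: 25.65
ee_pos: [0.612, -0.0388, 0.171]
eef_rot: [0.16, -3.137, -0.0]
wrist_force: [0.1, 0.5, 0.3]
finger_gap: 0.0514
```

Request:
{"method": "play_rows", "body": {
  "series": [
    [0,0,0,0,0,0],
    [0,0,0,0,0,0],
    [0,0,0,0,0,0],
    [0,0,0,0,0,0],
    [0,0,-0.7,0,0,0],
    [0,0,-1.6,0,0,0],
    [0,0,-2.5,0,0,0],
    [0,0,-3,0,0,0],
    [0,0,-3,0,0,0],
    [1,0,-3,0,0,0],
    [2.2,0,-3,0,0,0],
    [3.6,0,-3,0,0,0]
  ],
  "fingers": 1
}}

```text
time_s: 26.85
ee_pos: [0.5745, -0.0421, 0.1997]
eef_rot: [0.161, -3.134, -0.001]
wrist_force: [-0.4, 0.7, -1.3]
finger_gap: 0.0218
```

```bash
python3 -c "
from h import *
st();plan(((.474,.0375,.165),178.5))"
```

```text
t 26.85 p [ 0.5745 -0.0421  0.1997] yaw -174.1 gap 0.0218 F [-0.4  0.7 -1.3] T [-0.02  0.04  0.01] j [-0.21  0.33 -0.03  1.21 -0.   -0.32]
d [9.17 8.94 3.51] w [ 0.  -0.2  7.4] n 2.7
```

Request:
{"method": "play_rows", "body": {
  "series": [
    [1.2,0.9,0,0,0,1],
    [3,2.7,0.3,0,0,2.5],
    [5,4.7,0.6,0,0,4.5],
    [7,6.8,1,0,0,6],
    [8.5,8.3,1.8,0,0,7.4],
    [9.1,8.9,2.8,0,0,7.4],
    [9.2,8.95,3.5,0,0,7.4],
    [9.2,8.95,3.5,0,0,7.4],
    [9.2,8.95,3.5,0,0,7.4],
    [9.2,8.95,3.5,0,0,7.4]
  ]
}}

```text
time_s: 27.85
ee_pos: [0.4756, 0.037, 0.166]
eef_rot: [-0.043, -3.14, -0.001]
wrist_force: [0.1, 0.0, -1.5]
finger_gap: 0.0227
```

```bash
python3 -c "
from h import *
st();snap('wrist','w18.png'); st()
im=cv2.imread('pics/w18.png'); cv2.imwrite('pics/z2.png',cv2.resize(im[120:320,180:440],None,fx=3,fy=3,interpolation=cv2.INTER_CUBIC))"
```

```text
t 27.85 p [0.4756 0.037  0.166 ] yaw 178.4 gap 0.0227 F [ 0.1  0.  -1.5] T [-0.   -0.05 -0.02] j [-0.09  0.17 -0.34  1.07  0.   -0.06]
t 27.9 p [0.4756 0.0371 0.166 ] yaw 178.4 gap 0.0226 F [ 0.6 -0.3 -2.4] T [-0.   -0.    0.05] j [-0.09  0.17 -0.34  1.07  0.   -0.06]
```

View pics/z2.png

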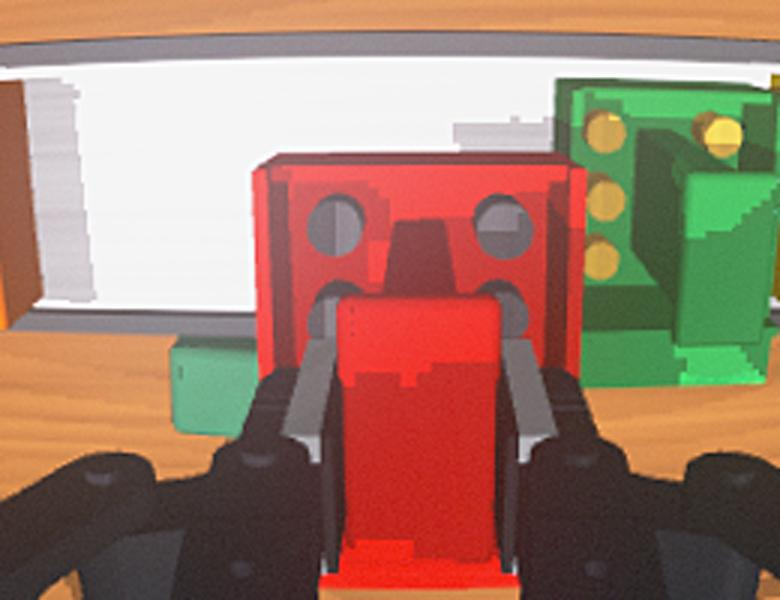

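Request:
{"method": "play_rows", "body": {
  "series": [
    [0.1,0,1,0,2,0],
    [0.2,0,2.5,0,4.5,0],
    [0.25,0,4,0,4.5,0],
    [0.25,0,5.5,0,4.5,0],
    [0.25,0,6.8,0,4.5,0],
    [0.25,0,7.7,0,4.5,0],
    [0.25,0,8.1,0,4.5,0],
    [0.25,0,8.4,0,4.5,0],
    [0.25,0,8.4,0,4.5,0]
  ]
}}

```text
time_s: 28.8
ee_pos: [0.4727, 0.0374, 0.0829]
eef_rot: [-0.041, -3.062, -0.002]
wrist_force: [-1.8, -0.3, 3.3]
finger_gap: 0.0226
```

```bash
python3 -c "
from h import *
st();snap('wrist','w19.png')
im=cv2.imread('pics/w19.png'); cv2.imwrite('pics/z2.png',cv2.resize(im[120:320,180:440],None,fx=3,fy=3,interpolation=cv2.INTER_CUBIC))"
```

```text
t 28.8 p [0.4727 0.0374 0.0829] yaw 178.5 gap 0.0226 F [-1.8 -0.3  3.3] T [-0.03  0.49  0.02] j [-0.09  0.29 -0.4   0.96 -0.   -0.06]
```

View pics/z2.png

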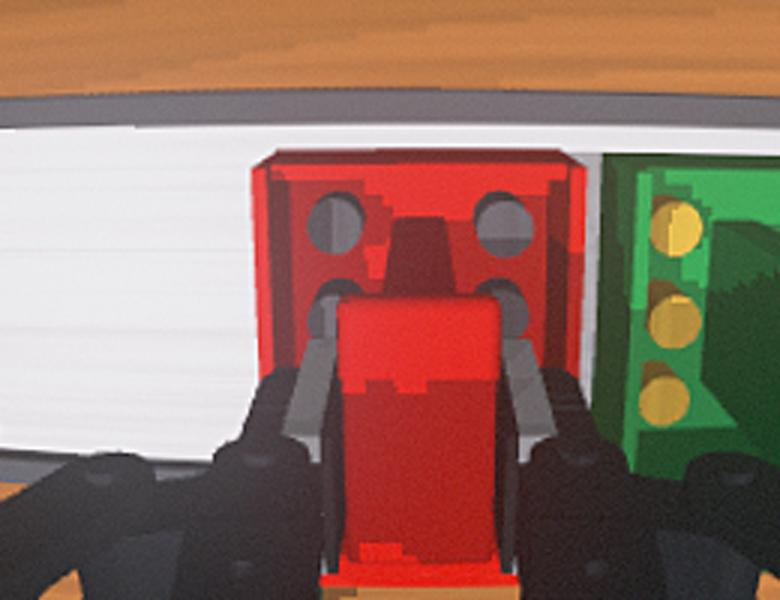

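Same geometry as green. I release red and go on to blue.

Request:
{"method": "play_rows", "body": {
  "series": [
    [0,0,0.1,0,0,0],
    [0,0,0.1,0,0,0],
    [0,0,0.1,0,0,0],
    [0,0,0.1,0,0,0],
    [0,0,-1,0,0,0],
    [0,0,-3,0,0,0],
    [0,0,-6,0,0,0],
    [0.4,0,-9,0,-2,0],
    [0.8,0,-11,0,-4.5,0],
    [0.8,0,-12,0,-4.5,0],
    [0.8,0,-12,0,-4.5,0]
  ],
  "fingers": -0.2
}}

```text
time_s: 29.95
ee_pos: [0.4748, 0.0375, 0.2038]
eef_rot: [0.042, 3.141, 0.0]
wrist_force: [0.3, 0.4, -0.2]
finger_gap: 0.0512
```

```bash
python3 -c "
from h import *
st();snap('wrist','w20.png'); snap('side','s20.png')
im=cv2.imread('pics/w20.png'); cv2.imwrite('pics/z2.png',cv2.resize(im[120:270,240:440],None,fx=4,fy=4,interpolation=cv2.INTER_CUBIC))
im=cv2.imread('pics/s20.png'); cv2.imwrite('pics/z1.png',cv2.resize(im[145:285,220:400],None,fx=4,fy=4,interpolation=cv2.INTER_CUBIC))
plan(((.56,-.05,.24),182),((.623,-.1345,.225),185.85),((.623,-.1345,.1705),185.85))"
```

```text
t 29.95 p [0.4748 0.0375 0.2038] yaw 178.5 gap 0.0512 F [ 0.3  0.4 -0.2] T [ 0.03 -0.01  0.01] j [-0.09  0.14 -0.27  1.16  0.   -0.06]
d [-8.83 -8.52 -3.89] w [ 0.  -0.2 -3.5] n 2.6
d [-15.36 -16.8   -2.42] w [ 0.  -0.2 -7.4] n 4.6
d [-15.38 -16.8    3.03] w [ 0.  -0.2 -7.4] n 4.6
```

View pics/z2.png

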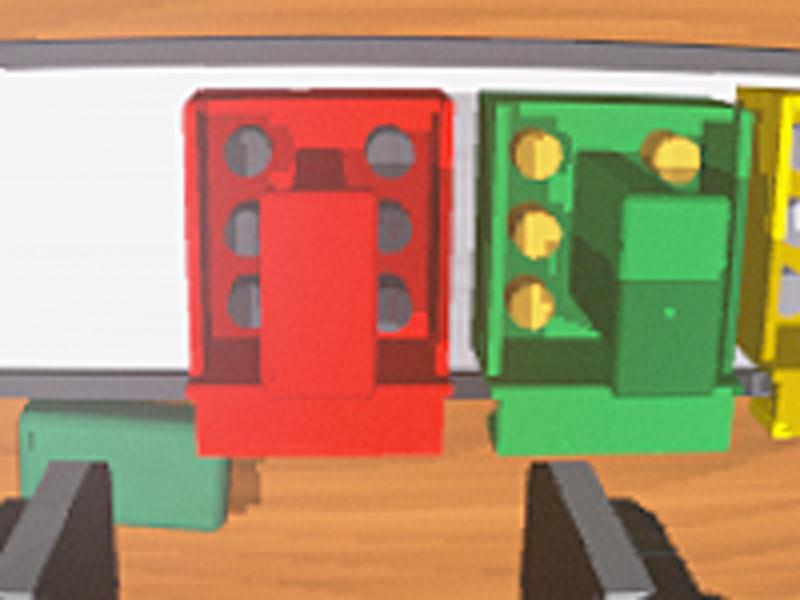

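View pics/z1.png

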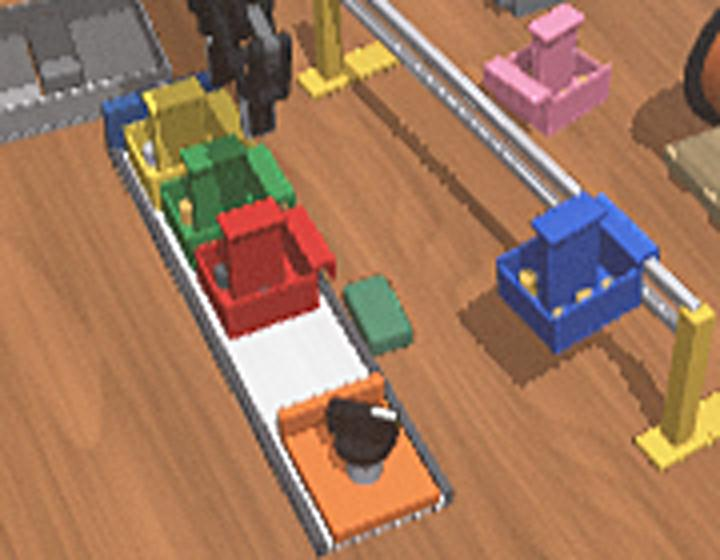

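Request:
{"method": "play_rows", "body": {
  "series": [
    [-2,-2,-2,0,0,-1],
    [-5,-5,-3.5,0,0,-2],
    [-8,-8.5,-3.7,0,0,-4],
    [-11.2,-12.2,-3,0,0,-6],
    [-14,-15.4,-2.6,0,0,-7.4],
    [-15.2,-16.7,-2.4,0,-0.2,-7.4],
    [-15.4,-16.8,-1,0,-0.2,-7.4],
    [-15.4,-16.8,0.7,0,-0.2,-7.4],
    [-15.4,-16.8,2,0,-0.2,-7.4],
    [-15.4,-16.8,2.8,0,-0.2,-7.4],
    [-15.4,-16.8,3,0,-0.2,-7.4],
    [-15.4,-16.8,3,0,-0.2,-7.4]
  ]
}}

```text
time_s: 31.25
ee_pos: [0.6229, -0.1339, 0.1713]
eef_rot: [-0.162, 3.137, 0.001]
wrist_force: [0.2, 0.1, 0.2]
finger_gap: 0.0511
```

```bash
python3 -c "
from h import *
st();snap('wrist','w21.png')
im=cv2.imread('pics/w21.png'); cv2.imwrite('pics/z2.png',cv2.resize(im[165:325,240:400],None,fx=3.7,fy=3.7,interpolation=cv2.INTER_CUBIC))"
```

```text
t 31.25 p [ 0.6229 -0.1339  0.1713] yaw -174.1 gap 0.0511 F [0.2 0.1 0.2] T [-0.02 -0.02 -0.05] j [-0.34  0.46  0.09  1.2   0.   -0.44]
```

View pics/z2.png

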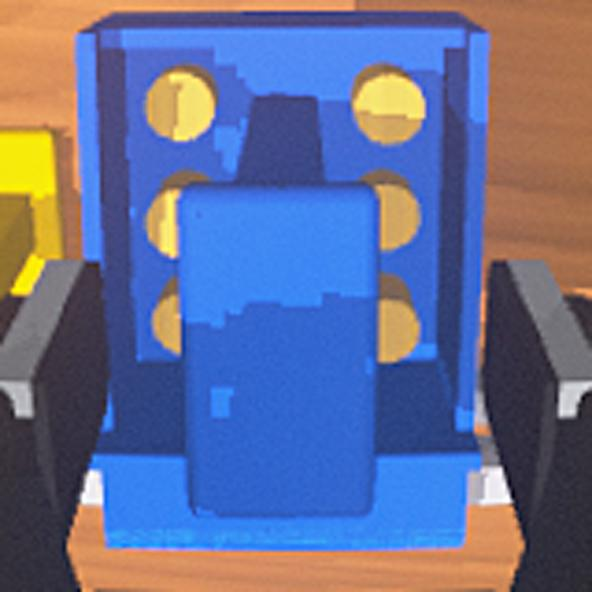

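Request:
{"method": "play_rows", "body": {
  "series": [
    [0.2,-0.1,0,0,0,0],
    [0.35,-0.15,0.05,0,0,0],
    [0.35,-0.15,0.05,0,0,0]
  ]
}}

```text
time_s: 31.6
ee_pos: [0.6199, -0.1366, 0.1715]
eef_rot: [-0.161, 3.136, 0.0]
wrist_force: [0.7, 0.3, 0.7]
finger_gap: 0.0514
```

Request:
{"method": "play_rows", "body": {
  "series": [
    [0,0,0,0,0,0],
    [0,0,0,0,0,0],
    [0,0,0,0,0,0],
    [0,0,0,0,0,0],
    [0,0,-0.7,0,0,0],
    [0,0,-1.6,0,0,0],
    [0,0,-2.5,0,0,0],
    [0,0,-3,0,0,0],
    [0,0,-3,0,0,0],
    [1,0,-3,0,0,0],
    [2.2,0,-3,0,0,0],
    [3.6,0,-3,0,0,0]
  ],
  "fingers": 1
}}

```text
time_s: 32.8
ee_pos: [0.583, -0.1399, 0.2002]
eef_rot: [-0.161, 3.137, 0.002]
wrist_force: [-0.4, 0.0, -1.5]
finger_gap: 0.0225
```

```bash
python3 -c "
from h import *
st();plan(((.473,-.0365,.165),178.5))"
```

```text
t 32.8 p [ 0.583  -0.1399  0.2002] yaw -174.1 gap 0.0225 F [-0.4  0.  -1.5] T [ 0.03 -0.02 -0.02] j [-0.37  0.38  0.03  1.23  0.   -0.47]
d [ 9.88 11.41  3.53] w [0.1 0.  7.4] n 3.1
```

Request:
{"method": "play_rows", "body": {
  "series": [
    [1.2,1,0,0,0,1],
    [3,3,0.3,0,0,2.5],
    [5,5.5,0.6,0,0,4.5],
    [7.2,8.2,1,0,0,6],
    [9,10.3,1.8,0,0,7.4],
    [9.8,11.3,2.8,0,0,7.4],
    [9.9,11.4,3.5,0,0,7.4],
    [9.9,11.4,3.5,0,0,7.4],
    [9.9,11.4,3.5,0,0,7.4],
    [9.9,11.4,3.5,0,0,7.4]
  ]
}}

```text
time_s: 33.8
ee_pos: [0.4749, -0.0375, 0.1662]
eef_rot: [0.043, 3.139, 0.0]
wrist_force: [-0.3, -0.6, -0.8]
finger_gap: 0.0226
```

```bash
python3 -c "
from h import *
st();snap('wrist','w22.png'); st()
im=cv2.imread('pics/w22.png'); cv2.imwrite('pics/z2.png',cv2.resize(im[120:320,180:440],None,fx=3,fy=3,interpolation=cv2.INTER_CUBIC))"
```

```text
t 33.8 p [ 0.4749 -0.0375  0.1662] yaw 178.4 gap 0.0226 F [-0.3 -0.6 -0.8] T [-0.05 -0.   -0.06] j [-0.25  0.16 -0.34  1.06  0.   -0.22]
t 33.85 p [ 0.4748 -0.0374  0.1662] yaw 178.4 gap 0.0227 F [ 0.6 -0.1 -1.3] T [ 0.03  0.05 -0.04] j [-0.25  0.16 -0.34  1.06  0.   -0.22]
```

View pics/z2.png

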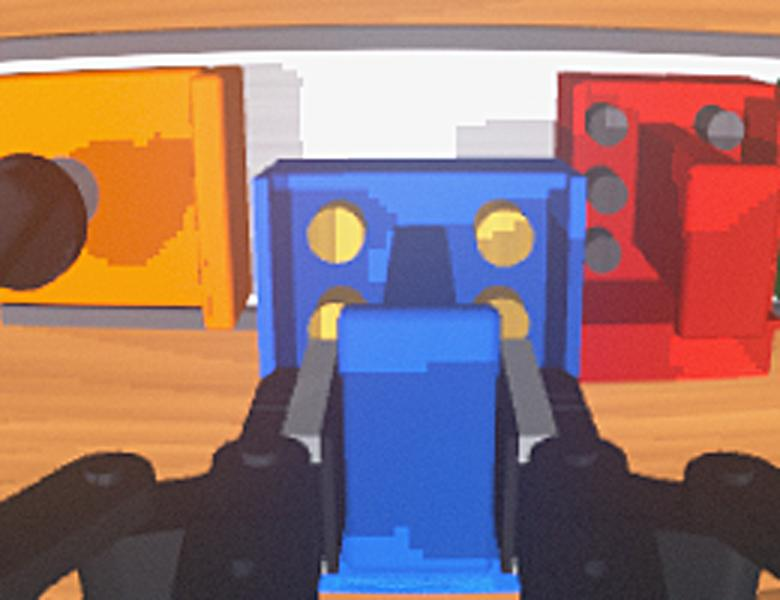

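Request:
{"method": "play_rows", "body": {
  "series": [
    [0.2,0,1,0,2,0],
    [0.4,0,2.5,0,4.5,0],
    [0.55,0,4,0,4.5,0],
    [0.55,0,5.5,0,4.5,0],
    [0.55,0,6.8,0,4.5,0],
    [0.55,0,7.7,0,4.5,0],
    [0.55,0,8.1,0,4.5,0],
    [0.55,0,8.4,0,4.5,0],
    [0.55,0,8.4,0,4.5,0]
  ]
}}

```text
time_s: 34.75
ee_pos: [0.469, -0.0366, 0.0838]
eef_rot: [-0.041, -3.065, -0.002]
wrist_force: [-4.3, 1.8, 10.1]
finger_gap: 0.0225
```

```bash
python3 -c "
from h import *
st();snap('wrist','w23.png')
im=cv2.imread('pics/w23.png'); cv2.imwrite('pics/z2.png',cv2.resize(im[120:320,180:440],None,fx=3,fy=3,interpolation=cv2.INTER_CUBIC))"
```

```text
t 34.75 p [ 0.469  -0.0366  0.0838] yaw 178.5 gap 0.0225 F [-4.3  1.8 10.1] T [ 0.33  0.91 -0.03] j [-0.24  0.28 -0.41  0.95 -0.02 -0.21]
```

View pics/z2.png

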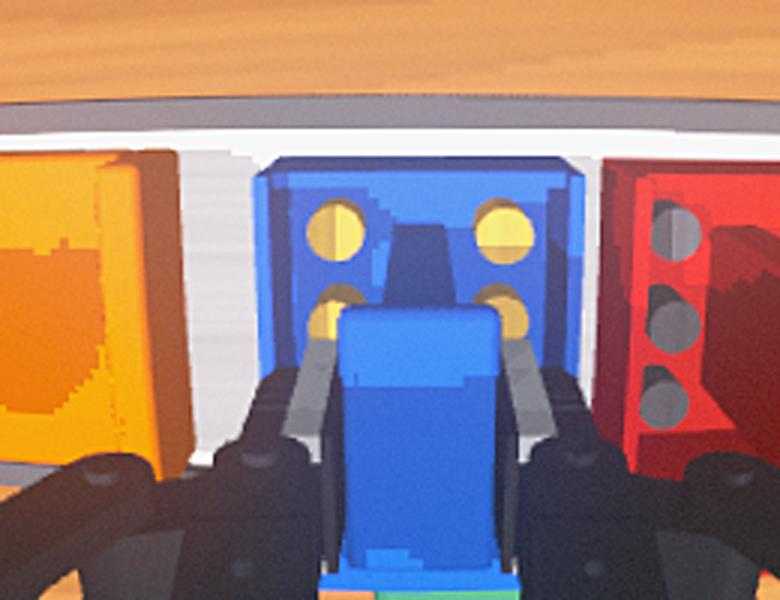

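Aligned with red and clear of the lips. I release.

Request:
{"method": "play_rows", "body": {
  "series": [
    [0,0,0,0,0,0],
    [0,0,0,0,0,0],
    [0,0,0,0,0,0],
    [0,0,0,0,0,0],
    [0,0,-1,0,0,0],
    [0,0,-3,0,0,0],
    [0,0,-6,0,0,0],
    [0.4,0,-9,0,-2,0],
    [0.8,0,-12,0,-4.5,0],
    [0.8,0,-14,0,-4.5,0],
    [0.8,0,-14,0,-4.5,0]
  ],
  "fingers": -0.2
}}

```text
time_s: 35.9
ee_pos: [0.4731, -0.0372, 0.2259]
eef_rot: [0.042, 3.134, -0.002]
wrist_force: [-0.2, 0.1, 0.2]
finger_gap: 0.0511
```

```bash
python3 -c "
from h import *
st();snap('wrist','w24.png'); snap('side','s24.png'); snap('top','t24.png')
im=cv2.imread('pics/w24.png'); cv2.imwrite('pics/z2.png',cv2.resize(im[120:270,140:440],None,fx=2.6,fy=2.6,interpolation=cv2.INTER_CUBIC))
im=cv2.imread('pics/s24.png'); cv2.imwrite('pics/z1.png',cv2.resize(im[145:285,220:400],None,fx=4,fy=4,interpolation=cv2.INTER_CUBIC))"
```

```text
t 35.9 p [ 0.4731 -0.0372  0.2259] yaw 178.5 gap 0.0511 F [-0.2  0.1  0.2] T [-0.03 -0.02  0.02] j [-0.25  0.12 -0.24  1.2   0.   -0.22]
```

View pics/z2.png

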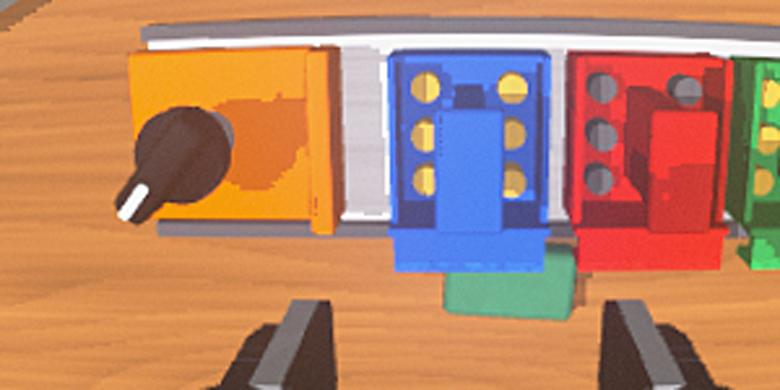

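View pics/z1.png

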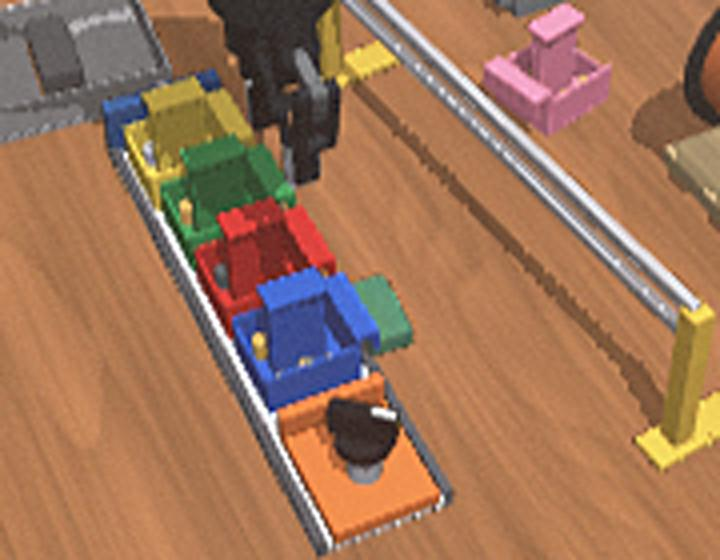

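View pics/t24.png

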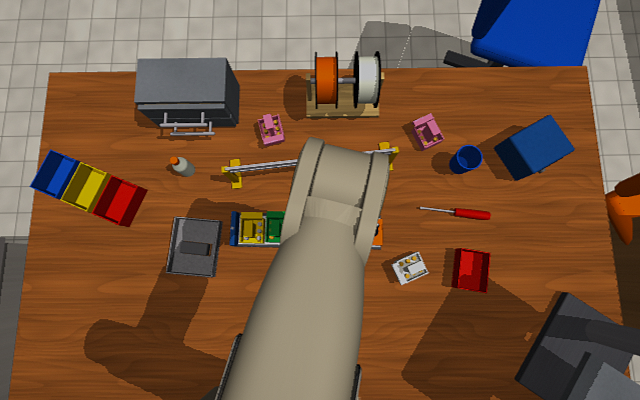

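All four bins stand flat, and the sander still lies in the tray. Now the knob: I go above it and turn the wrist the long way, so one grasp covers the whole turn.

Request:
{"method": "play_rows", "body": {
  "series": [
    [0,-1,0,0,0,-8],
    [0,-2.5,0,0,0,-16],
    [0.2,-4.5,0,0,0,-24],
    [0.3,-6.5,0,0,0,-32],
    [0.5,-8.5,0,0,0,-40],
    [0.5,-10,0,0,0,-48],
    [0.5,-11,0,0,0,-56],
    [0.5,-11,0,0,0,-64],
    [0.5,-11,0,0,0,-72],
    [0.5,-11,0,0,0,-80],
    [0.5,-11,0,0,0,-88],
    [0.5,-11,0,0,0,-96]
  ]
}}

```text
time_s: 37.25
ee_pos: [0.4627, -0.1462, 0.2201]
eef_rot: [-2.312, 2.126, 0.005]
wrist_force: [0.4, 0.6, 0.7]
finger_gap: 0.0514
```

Request:
{"method": "play_rows", "body": {
  "series": [
    [0,0,0,0,0,-8],
    [0,0,0,0,0,-16],
    [0,0,0,0,0,-24],
    [0,0,0,0,0,-32],
    [0,0,0,0,0,-35],
    [0,0,0,0,0,-35],
    [0,0,0,0,0,-35]
  ]
}}

```text
time_s: 37.95
ee_pos: [0.463, -0.1463, 0.2208]
eef_rot: [-2.839, 1.342, 0.003]
wrist_force: [0.5, 0.2, -0.4]
finger_gap: 0.0513
```

```bash
python3 -c "
from h import *
st();snap('wrist','w25.png'); st()
im=cv2.imread('pics/w25.png'); cv2.imwrite('pics/z2.png',cv2.resize(im[100:300,200:440],None,fx=3,fy=3,interpolation=cv2.INTER_CUBIC))"
```

```text
t 37.95 p [ 0.463  -0.1463  0.2208] yaw -50.6 gap 0.0513 F [ 0.5  0.2 -0.4] T [-0.05 -0.01  0.03] j [-0.47  0.15 -0.22  1.2   0.   -2.73]
t 38.0 p [ 0.4631 -0.1464  0.2211] yaw -50.6 gap 0.0512 F [ 0.4  0.1 -0. ] T [0.01 0.01 0.02] j [-0.47  0.15 -0.22  1.2   0.   -2.73]
```

View pics/z2.png

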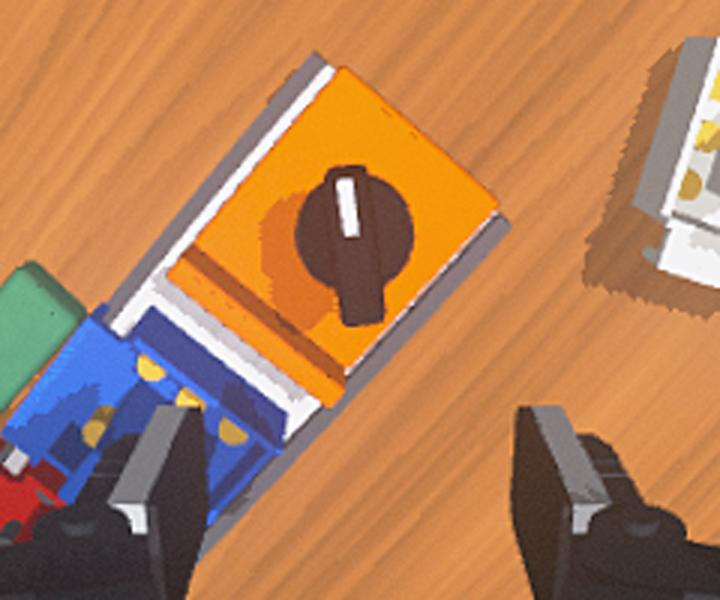

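```bash
python3 -c "
from h import *
c=load('w25.png'); f=lambda x,y,h: at(c,200+x/3,100+y/3,h,True)
a,b=f(347,173,.09),f(362,322,.09); d=a-b; print(a,b,(a+b)/2,np.hypot(*d[:2]),np.degrees(np.arctan2(d[1],d[0])))
a,b=f(346,180,.09),f(351,236,.09); d=a-b;print(np.degrees(np.arctan2(d[1],d[0])))
p,q=f(187,250,.045),f(342,380,.045); print('fence face back edge',p,q, np.degrees(np.arctan2(*(p-q)[[1,0]])))
p,q=f(170,275,.045),f(338,402,.045); print('fence face edge',p,q, np.degrees(np.arctan2(*(p-q)[[1,0]])))
p,q=f(125,335,.016),f(330,70,.016); print('lip',p,q)
p,q=f(285,435,.046),f(140,325,.046); print('blue side',p,q)
"
```

```text
[ 0.48373125 -0.16564323  0.09      ] [ 0.45214439 -0.13405019  0.09      ] [ 0.46793782 -0.14984671  0.09      ] 0.04467493646184098 -45.00560553583097
-45.66814883188955
fence face back edge [ 0.50574017 -0.10494958  0.045     ] [ 0.43462066 -0.10206462  0.045     ] -2.3229351347248994
fence face edge [ 0.50508691 -0.09400551  0.045     ] [ 0.43039142 -0.09459526  0.045     ] 0.4523585385590042
lip [ 0.50469024 -0.0532819   0.016     ] [ 0.50600787 -0.18199712  0.016     ]
blue side [ 0.43724888 -0.07258506  0.046     ] [ 0.50273887 -0.07270391  0.046     ]
```

```bash
python3 -c "
from h import *
plan(((.468,-.1495,.13),-45.3),((.468,-.1495,.0775),-45.3))"
```

```text
d [ 0.57 -0.17  9.11] w [-0.   0.1 -5.3] n 1.8
d [ 0.57 -0.17 14.36] w [-0.   0.1 -5.3] n 2.9
```

Request:
{"method": "play_rows", "body": {
  "series": [
    [0.2,-0.1,2,0,0,-2],
    [0.4,-0.15,5,0,0,-4],
    [0.55,-0.15,8,0,0,-5.3],
    [0.55,-0.15,10.5,0,0,-5.3],
    [0.55,-0.15,12.5,0,0,-5.3],
    [0.55,-0.15,13.8,0,0,-5.3],
    [0.55,-0.15,14.3,0,0,-5.3],
    [0.55,-0.15,14.3,0,0,-5.3],
    [0.55,-0.15,14.3,0,0,-5.3]
  ]
}}

```text
time_s: 38.9
ee_pos: [0.4687, -0.15, 0.0795]
eef_rot: [-2.899, 1.208, -0.002]
wrist_force: [-0.6, -0.1, 0.5]
finger_gap: 0.0515
```

```bash
python3 -c "
from h import *
st();snap('wrist','w26.png'); snap('side','s26.png')
im=cv2.imread('pics/w26.png'); cv2.imwrite('pics/z2.png',cv2.resize(im[150:350,200:440],None,fx=3,fy=3,interpolation=cv2.INTER_CUBIC))"
```

```text
t 38.9 p [ 0.4687 -0.15    0.0795] yaw -45.2 gap 0.0515 F [-0.6 -0.1  0.5] T [ 0.09 -0.   -0.02] j [-0.47  0.27 -0.44  0.86  0.   -2.83]
```

View pics/z2.png

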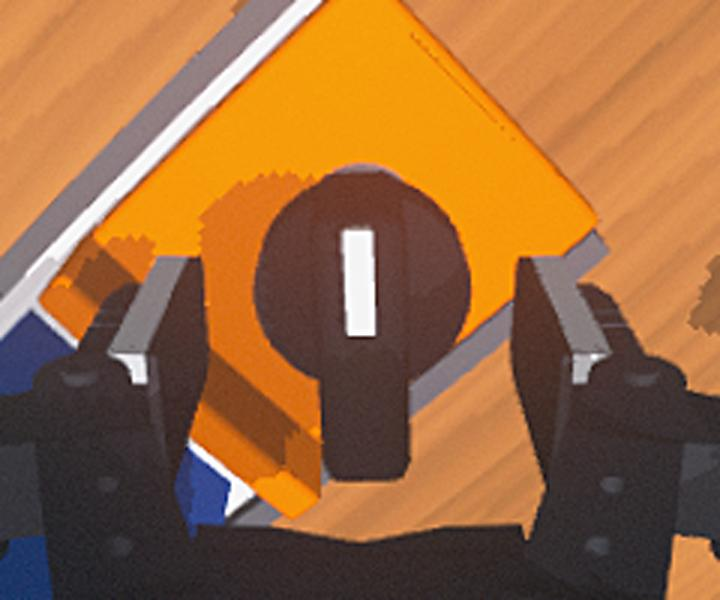

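The bar is centred and aligned, so I close on it.

Request:
{"method": "play_rows", "body": {
  "series": [
    [0,0,0.1,0,0,0],
    [0,0,0.1,0,0,0],
    [0,0,0.1,0,0,0],
    [0,0,0.1,0,0,0],
    [0,0,0.1,0,0,0],
    [0,0,0.1,0,0,0],
    [0,0,0.1,0,0,0]
  ],
  "fingers": 1
}}

```text
time_s: 39.7
ee_pos: [0.4682, -0.15, 0.0784]
eef_rot: [-2.9, 1.208, -0.001]
wrist_force: [-3.3, -0.6, 5.7]
finger_gap: 0.0128
```

```bash
python3 -c "
from h import *
st(); p=robot.sense()['ee_pos']
for k in (.02,.04,.06,.066): plan((p+np.array([.024*k,k,0]),-45.2))"
```

```text
t 39.7 p [ 0.4682 -0.15    0.0784] yaw -45.2 gap 0.0128 F [-3.3 -0.6  5.7] T [-0.15  0.55  0.06] j [-0.47  0.27 -0.44  0.86  0.   -2.83]
d [-1.39 -1.44  0.  ] w [-0. -0. -0.] n 0.4
d [-2.77 -2.89  0.  ] w [-0. -0. -0.] n 0.8
d [-4.16 -4.33  0.  ] w [-0. -0. -0.] n 1.2
d [-4.57 -4.76  0.  ] w [-0. -0. -0.] n 1.3
```

Request:
{"method": "play_rows", "body": {
  "series": [
    [-0.2,-0.2,0,0,0,0],
    [-0.5,-0.5,0,0,0,0],
    [-0.85,-0.9,0,0,0,0],
    [-1.2,-1.25,0,0,0,0],
    [-1.55,-1.6,0,0,0,0],
    [-1.9,-2,0,0,0,0],
    [-2.25,-2.35,0,0,0,0],
    [-2.6,-2.7,0,0,0,0],
    [-2.9,-3.05,0,0,0,0],
    [-3.2,-3.35,0,0,0,0],
    [-3.5,-3.6,0,0,0,0],
    [-3.5,-3.6,0,0,0,0]
  ]
}}

```text
time_s: 40.9
ee_pos: [0.4695, -0.1004, 0.0785]
eef_rot: [2.899, -1.208, 0.004]
wrist_force: [-2.6, -4.0, 5.1]
finger_gap: 0.0129
```

```bash
python3 -c "
from h import *
st(); snap('wrist','w27.png'); snap('side','s27.png')
im=cv2.imread('pics/s27.png'); cv2.imwrite('pics/z1.png',cv2.resize(im[145:285,220:400],None,fx=4,fy=4,interpolation=cv2.INTER_CUBIC))"
```

```text
t 40.9 p [ 0.4695 -0.1004  0.0785] yaw -45.2 gap 0.0129 F [-2.6 -4.   5.1] T [-0.92  0.45 -0.04] j [-0.38  0.25 -0.47  0.85 -0.   -2.73]
```

View pics/z1.png

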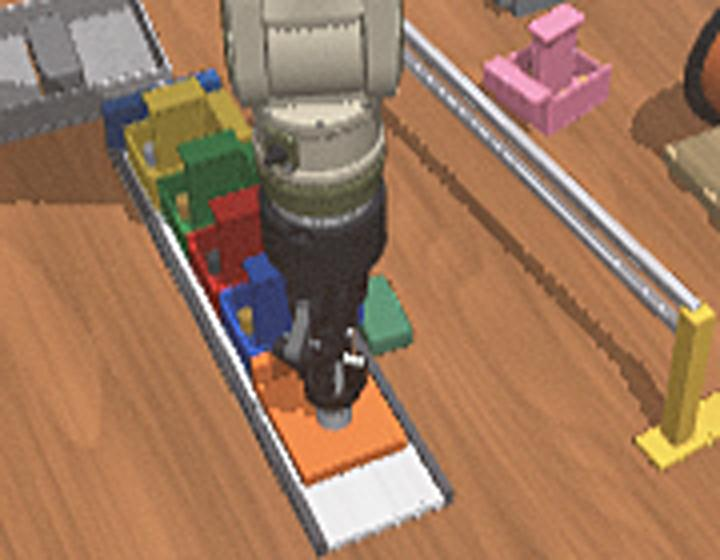

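View pics/w27.png

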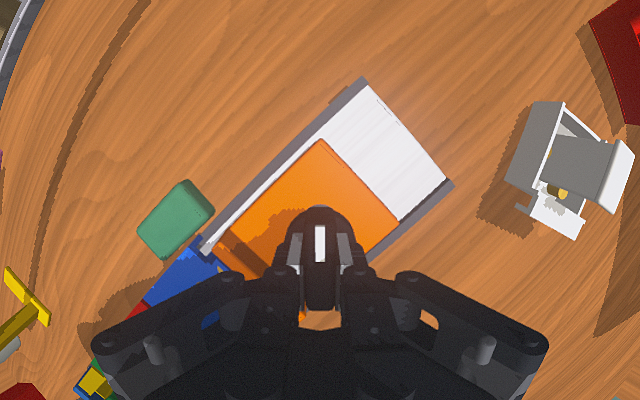

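Request:
{"method": "play_rows", "body": {
  "series": [
    [-0.2,-0.2,0,0,0,0],
    [-0.4,-0.4,0,0,0,0],
    [-0.6,-0.6,0,0,0,0],
    [-0.75,-0.8,0,0,0,0],
    [-0.75,-0.8,0,0,0,0]
  ]
}}

```text
time_s: 41.5
ee_pos: [0.4698, -0.0899, 0.0784]
eef_rot: [2.898, -1.208, 0.003]
wrist_force: [-2.7, -6.1, 5.9]
finger_gap: 0.0124
```

Request:
{"method": "play_rows", "body": {
  "series": [
    [-0.1,-0.1,0,0,0,0],
    [-0.2,-0.2,0,0,0,0],
    [-0.2,-0.2,0,0,0,0]
  ]
}}

```text
time_s: 41.8
ee_pos: [0.4699, -0.0873, 0.0785]
eef_rot: [2.898, -1.208, 0.004]
wrist_force: [-2.1, -7.3, 4.7]
finger_gap: 0.0127
```

```bash
python3 -c "
from h import *
st()"
```

```text
t 41.8 p [ 0.4699 -0.0873  0.0785] yaw -45.3 gap 0.0127 F [-2.1 -7.3  4.7] T [-1.39  0.56 -0.02] j [-0.35  0.24 -0.47  0.85 -0.   -2.7 ]
```

Request:
{"method": "play_rows", "body": {
  "series": [
    [-0.1,-0.1,0,0,0,0],
    [-0.1,-0.1,0,0,0,0],
    [-0.1,-0.1,0,0,0,0]
  ]
}}

```text
time_s: 42.1
ee_pos: [0.4699, -0.0868, 0.0785]
eef_rot: [2.896, -1.209, 0.005]
wrist_force: [-2.9, -9.6, 4.3]
finger_gap: 0.0131
```

Request:
{"method": "play_rows", "body": {
  "series": [
    [-0.1,-0.1,0,0,0,0],
    [-0.1,-0.1,0,0,0,0],
    [-0.1,-0.1,0,0,0,0]
  ]
}}

```text
time_s: 42.4
ee_pos: [0.4699, -0.0866, 0.0785]
eef_rot: [2.893, -1.209, 0.006]
wrist_force: [-3.0, -14.5, 2.5]
finger_gap: 0.0125
```

Request:
{"method": "play_rows", "body": {
  "series": [
    [-0.1,-0.1,0,0,0,0],
    [-0.1,-0.1,0,0,0,0],
    [-0.1,-0.1,0,0,0,0]
  ]
}}

```text
time_s: 42.7
ee_pos: [0.4699, -0.0865, 0.0785]
eef_rot: [2.89, -1.209, 0.007]
wrist_force: [-4.2, -18.4, 2.3]
finger_gap: 0.0129
```

The force climbs with no motion after 63.5 mm of travel, so the bins are packed. A check before locking.

```bash
python3 -c "
from h import *
st(); snap('side','s28.png');snap('top','t28.png');snap('wrist','w28.png')
im=cv2.imread('pics/s28.png'); cv2.imwrite('pics/z1.png',cv2.resize(im[145:285,220:400],None,fx=4,fy=4,interpolation=cv2.INTER_CUBIC))"
```

```text
t 42.7 p [ 0.4699 -0.0865  0.0785] yaw -45.4 gap 0.0129 F [ -4.2 -18.4   2.3] T [-3.88  0.86  0.06] j [-0.34  0.24 -0.48  0.85 -0.01 -2.69]
```

View pics/z1.png

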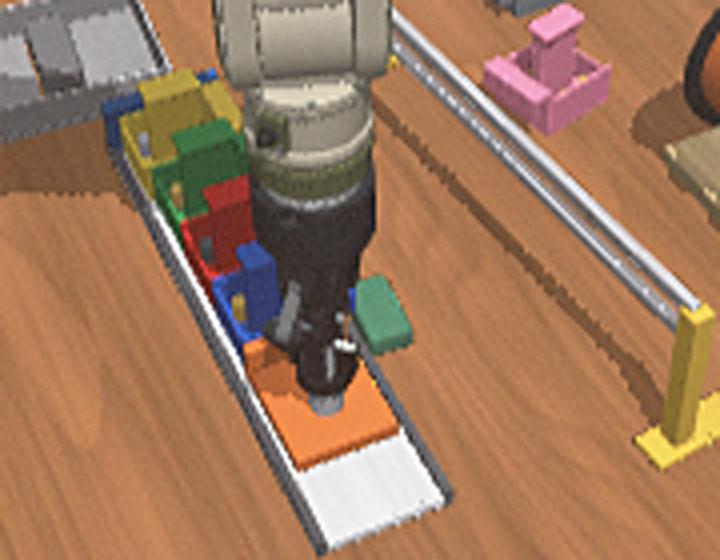

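View pics/t28.png

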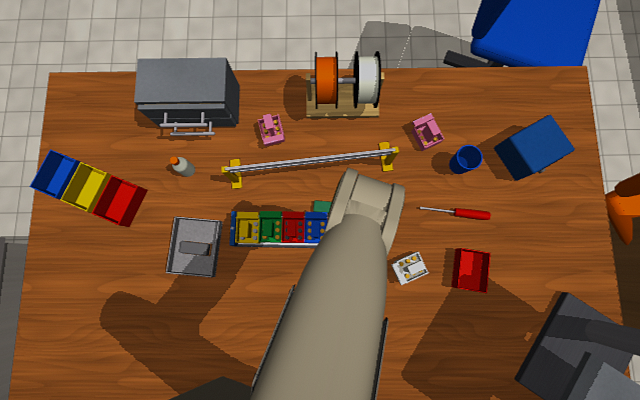

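Packed against the stop. I ease the push slightly and turn clockwise, watching the torque.

Request:
{"method": "play_rows", "body": {
  "series": [
    [0.1,0.1,0,0,0,0],
    [0.1,0.1,0,0,0,5],
    [0.1,0.1,0,0,0,10],
    [0.1,0.1,0,0,0,15],
    [0.1,0.1,0,0,0,20],
    [0.1,0.1,0,0,0,25],
    [0.1,0.1,0,0,0,30],
    [0.1,0.1,0,0,0,35],
    [0.1,0.1,0,0,0,40],
    [0.1,0.1,0,0,0,45],
    [0.1,0.1,0,0,0,50],
    [0.1,0.1,0,0,0,50]
  ]
}}

```text
time_s: 44.05
ee_pos: [0.4697, -0.0867, 0.0785]
eef_rot: [2.11, -2.322, 0.009]
wrist_force: [-4.5, -13.8, 2.9]
finger_gap: 0.0128
```

```bash
python3 -c "
from h import *
st()"
```

```text
t 44.05 p [ 0.4697 -0.0867  0.0785] yaw -95.5 gap 0.0128 F [ -4.5 -13.8   2.9] T [-3.08  0.86 -0.08] j [-0.35  0.24 -0.48  0.85 -0.01 -1.82]
```

Request:
{"method": "play_rows", "body": {
  "series": [
    [0,0,0,0,0,5],
    [0,0,0,0,0,10],
    [0,0,0,0,0,15],
    [0,0,0,0,0,20],
    [0,0,0,0,0,25],
    [0,0,0,0,0,30],
    [0,0,0,0,0,35],
    [0,0,0,0,0,40],
    [0,0,0,0,0,45],
    [0,0,0,0,0,50],
    [0,0,0,0,0,55],
    [0,0,0,0,0,55]
  ]
}}

```text
time_s: 45.25
ee_pos: [0.4695, -0.0866, 0.0785]
eef_rot: [0.8, -3.036, 0.011]
wrist_force: [-4.5, -14.8, 4.7]
finger_gap: 0.0127
```

```bash
python3 -c "
from h import *
st()"
```

```text
t 45.25 p [ 0.4695 -0.0866  0.0785] yaw -150.5 gap 0.0127 F [ -4.5 -14.8   4.7] T [-3.03  1.03 -0.09] j [-0.35  0.24 -0.48  0.85 -0.01 -0.86]
```

Request:
{"method": "play_rows", "body": {
  "series": [
    [0,0,0,0,0,4],
    [0,0,0,0,0,8],
    [0,0,0,0,0,12],
    [0,0,0,0,0,14],
    [0,0,0,0,0,14]
  ]
}}

```text
time_s: 45.75
ee_pos: [0.4694, -0.0866, 0.0785]
eef_rot: [0.426, -3.112, 0.011]
wrist_force: [-3.7, -13.9, 3.7]
finger_gap: 0.0128
```

```bash
python3 -c "
from h import *
st(); snap('wrist','w29.png')"
```

```text
t 45.75 p [ 0.4694 -0.0866  0.0785] yaw -164.4 gap 0.0128 F [ -3.7 -13.9   3.7] T [-3.06  1.09 -0.03] j [-0.35  0.24 -0.48  0.85 -0.01 -0.62]
```

Request:
{"method": "play_rows", "body": {
  "series": [
    [0,0,0,0,0,2],
    [0,0,0,0,0,4],
    [0,0,0,0,0,4]
  ]
}}

```text
time_s: 46.1
ee_pos: [0.4694, -0.0866, 0.0785]
eef_rot: [0.317, -3.125, 0.011]
wrist_force: [-5.3, -14.0, 4.4]
finger_gap: 0.0126
```

```bash
python3 -c "
from h import *
st()"
```

```text
t 46.1 p [ 0.4694 -0.0866  0.0785] yaw -168.4 gap 0.0126 F [ -5.3 -14.    4.4] T [-2.98  1.11 -0.13] j [-0.35  0.24 -0.48  0.85 -0.01 -0.55]
```

Request:
{"method": "play_rows", "body": {
  "series": [
    [0,0,0,0,0,2],
    [0,0,0,0,0,4],
    [0,0,0,0,0,4]
  ]
}}

```text
time_s: 46.4
ee_pos: [0.4694, -0.0866, 0.0785]
eef_rot: [0.208, -3.134, 0.011]
wrist_force: [-4.5, -13.9, 4.4]
finger_gap: 0.0131
```

```bash
python3 -c "
from h import *
st()"
```

```text
t 46.4 p [ 0.4694 -0.0866  0.0785] yaw -172.4 gap 0.0131 F [ -4.5 -13.9   4.4] T [-3.02  1.06  0.03] j [-0.35  0.24 -0.48  0.85 -0.01 -0.48]
```

Request:
{"method": "play_rows", "body": {
  "series": [
    [0,0,0,0,0,2],
    [0,0,0,0,0,4],
    [0,0,0,0,0,4]
  ]
}}

```text
time_s: 46.7
ee_pos: [0.4694, -0.0865, 0.0785]
eef_rot: [0.099, -3.14, 0.011]
wrist_force: [-5.2, -13.7, 5.5]
finger_gap: 0.0125
```

```bash
python3 -c "
from h import *
st()"
```

```text
t 46.7 p [ 0.4694 -0.0865  0.0785] yaw -176.4 gap 0.0125 F [ -5.2 -13.7   5.5] T [-2.96  1.08  0.01] j [-0.35  0.24 -0.48  0.85 -0.01 -0.41]
```

Request:
{"method": "play_rows", "body": {
  "series": [
    [0,0,0,0,0,2],
    [0,0,0,0,0,4],
    [0,0,0,0,0,4]
  ]
}}

```text
time_s: 47.0
ee_pos: [0.4694, -0.0865, 0.0785]
eef_rot: [-0.011, -3.142, 0.011]
wrist_force: [-5.1, -14.1, 4.0]
finger_gap: 0.0126
```

```bash
python3 -c "
from h import *
st()
for i in range(4): snap('wrist','w30.png');  print(robot.sense()['wrist_torque'].round(3))"
```

```text
t 47.0 p [ 0.4694 -0.0865  0.0785] yaw 179.6 gap 0.0126 F [ -5.1 -14.1   4. ] T [-2.92  1.05  0.09] j [-0.35  0.24 -0.48  0.85 -0.01 -0.34]
[-2.953  1.044  0.09 ]
[-2.941  1.085  0.015]
[-2.976  1.065  0.036]
[-2.994  1.041  0.027]
```

View pics/w30.png

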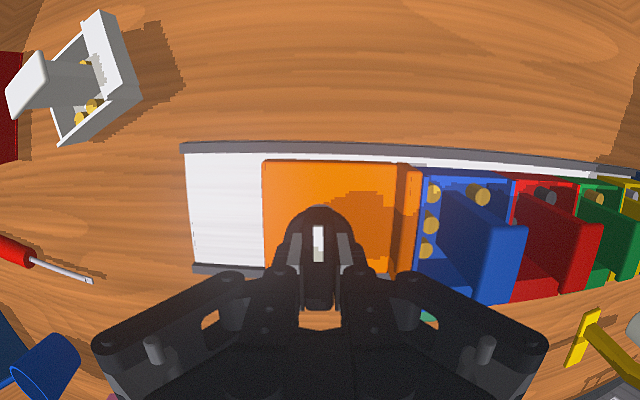

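Request:
{"method": "play_rows", "body": {
  "series": [
    [0,0,0,0,0,2],
    [0,0,0,0,0,4],
    [0,0,0,0,0,6],
    [0,0,0,0,0,8]
  ]
}}

```text
time_s: 47.6
ee_pos: [0.4694, -0.0865, 0.0785]
eef_rot: [0.231, 3.133, -0.011]
wrist_force: [-4.7, -13.9, 4.5]
finger_gap: 0.0127
```

```bash
python3 -c "
from h import *
st(); print(robot.sense()['tau'].round(3))
for i in range(3): optics.capture('top');  s=robot.sense(); print(s['wrist_torque'][2].round(3),s['tau'][5].round(3))"
```

```text
t 47.6 p [ 0.4694 -0.0865  0.0785] yaw 171.6 gap 0.0127 F [ -4.7 -13.9   4.5] T [-3.    1.08  0.2 ] j [-0.35  0.24 -0.48  0.85 -0.01 -0.2 ]
[ 6.7120e+00 -3.7279e+01  2.3531e+01 -9.0000e-03  4.4390e+00 -1.6600e-01]
0.117 0.181
0.057 0.251
0.017 0.089
```

Request:
{"method": "play_rows", "body": {
  "series": [
    [0,0,0,0,0,4],
    [0,0,0,0,0,8],
    [0,0,0,0,0,12],
    [0,0,0,0,0,16],
    [0,0,0,0,0,20],
    [0,0,0,0,0,24],
    [0,0,0,0,0,27],
    [0,0,0,0,0,29.5],
    [0,0,0,0,0,29.5],
    [0,0,0,0,0,29.5]
  ]
}}

```text
time_s: 48.75
ee_pos: [0.4694, -0.0863, 0.0785]
eef_rot: [1.018, 2.97, -0.01]
wrist_force: [-4.6, -14.4, 4.2]
finger_gap: 0.0126
```

```bash
python3 -c "
from h import *
st(); snap('wrist','w31.png'); st()"
```

```text
t 48.75 p [ 0.4694 -0.0863  0.0785] yaw 142.1 gap 0.0126 F [ -4.6 -14.4   4.2] T [-2.74  1.06  0.04] j [-0.35  0.24 -0.48  0.85 -0.01  0.31]
t 48.8 p [ 0.4694 -0.0863  0.0785] yaw 142.1 gap 0.0126 F [ -4.  -12.5   4.5] T [-2.8   1.09  0.02] j [-0.35  0.24 -0.48  0.85 -0.01  0.31]
```

View pics/w31.png

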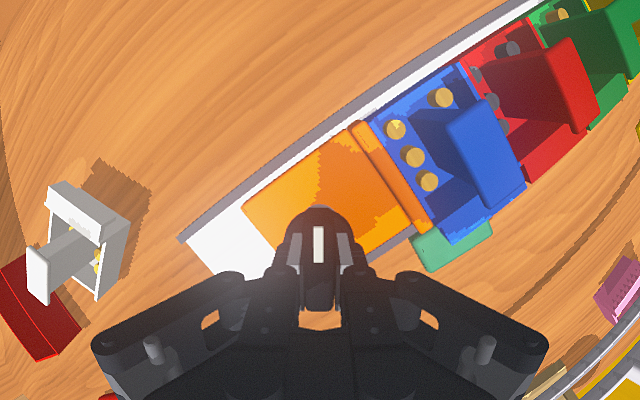

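No slip: the mark is still aligned with the fingers. I ease the push and then release.

Request:
{"method": "play_rows", "body": {
  "series": [
    [-0.1,-0.12,0,0,0,0],
    [-0.2,-0.25,0,0,0,0],
    [-0.2,-0.25,0,0,0,0]
  ]
}}

```text
time_s: 49.1
ee_pos: [0.4693, -0.0868, 0.0784]
eef_rot: [1.017, 2.972, -0.0]
wrist_force: [-3.7, -2.3, 7.3]
finger_gap: 0.0131
```

Request:
{"method": "play_rows", "body": {
  "series": [
    [0,0,0,0,0,0],
    [0,0,0,0,0,0],
    [0,0,0,0,0,0],
    [0,0,0,0,0,0],
    [0,0,-2,0,0,0],
    [0,0,-5,0,0,0],
    [0,0,-8,0,0,0],
    [0,0,-11,0,0,0],
    [0,0,-14,0,0,0],
    [0,0,-14,0,0,0]
  ],
  "fingers": -0.2
}}

```text
time_s: 50.1
ee_pos: [0.4719, -0.0868, 0.2221]
eef_rot: [1.012, 2.965, 0.002]
wrist_force: [1.0, -0.0, 0.0]
finger_gap: 0.0512
```

```bash
python3 -c "
from h import *
st(); snap('wrist','w32.png'); 
im=cv2.imread('pics/w32.png'); cv2.imwrite('pics/z2.png',cv2.resize(im[100:300,200:440],None,fx=3,fy=3,interpolation=cv2.INTER_CUBIC))"
```

```text
t 50.1 p [ 0.4719 -0.0868  0.2221] yaw 142.3 gap 0.0512 F [ 1. -0.  0.] T [-0.02 -0.   -0.03] j [-0.35  0.13 -0.24  1.19  0.    0.31]
```

View pics/z2.png

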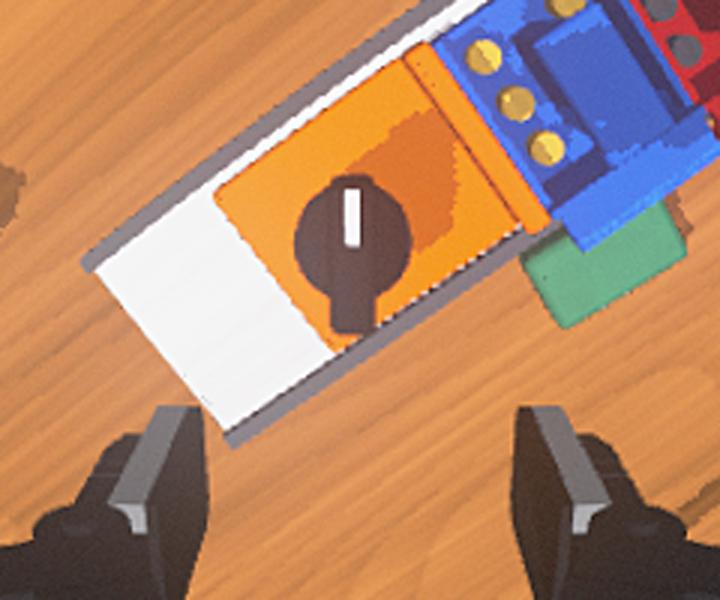

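```bash
python3 -c "
from h import *
c=load('w32.png'); f=lambda x,y,h: at(c,200+x/3,100+y/3,h,True)
ang=lambda a,b: np.degrees(np.arctan2((a-b)[1],(a-b)[0]))
print('bar',ang(f(351,177,.09),f(353,332,.09)),'mark',ang(f(352,190,.09),f(353,246,.09)), (f(351,177,.09)+f(353,332,.09))/2)
print('near lip outer',ang(f(425,5,.016),f(85,265,.016)),'far lip outer',ang(f(520,250,.016),f(230,447,.016)),'near floor inner',ang(f(470,8,.010),f(97,268,.010)))
print('foot edge near',ang(f(400,66,.025),f(216,190,.025)),'face top',ang(f(432,42,.045),f(553,215,.045)),'plate back top',ang(f(407,52,.045),f(525,230,.045)))
"
```

```text
bar 142.97025613183908 mark 143.27037011673553 [ 0.46821076 -0.08452836  0.09      ]
near lip outer 88.95915767669398 far lip outer 88.17933149535405 near floor inner 86.78099357407166
foot edge near 86.13174784963493 face top 178.61833553846776 plate back top 176.8310769253233
```

The bar angle gives about 0.77 rad of extra turn (target 0.785). Now an overall check from the earlier vantage point.

```bash
python3 -c "
from h import *
plan(((.54,.06,.31),181))"
```

```text
d [ 3.46 15.84 -8.98] w [  0.1   0.3 -38.7] n 4.5
```

Request:
{"method": "play_rows", "body": {
  "series": [
    [0,1,-3,0,0,-4],
    [0.5,3,-6,0,0,-10],
    [1.2,6,-8,0,0,-16],
    [2,9,-9,0,0,-22],
    [2.8,12,-9,0,0,-28],
    [3.3,14.5,-9,0,0,-34],
    [3.5,15.8,-9,0,0,-38.7],
    [3.5,15.8,-9,0,0,-38.7],
    [3.5,15.8,-9,0,0,-38.7]
  ]
}}

```text
time_s: 51.05
ee_pos: [0.5378, 0.0601, 0.3068]
eef_rot: [0.025, -3.14, -0.001]
wrist_force: [-0.7, 0.3, 0.1]
finger_gap: 0.0512
```

```bash
python3 -c "
from h import *
st(); snap('wrist','w33.png'); snap('side','s33.png'); snap('top','t33.png')
im=cv2.imread('pics/w33.png'); cv2.imwrite('pics/z2.png',cv2.resize(im[60:200,130:480],None,fx=2.25,fy=2.25,interpolation=cv2.INTER_CUBIC))
im=cv2.imread('pics/s33.png'); cv2.imwrite('pics/z1.png',cv2.resize(im[130:290,200:400],None,fx=3.7,fy=3.7,interpolation=cv2.INTER_CUBIC))"
```

```text
t 51.05 p [0.5378 0.0601 0.3068] yaw -179.1 gap 0.0512 F [-0.7  0.3  0.1] T [-0.03 -0.02  0.  ] j [-0.04  0.24  0.1   1.44  0.   -0.05]
```

View pics/z2.png

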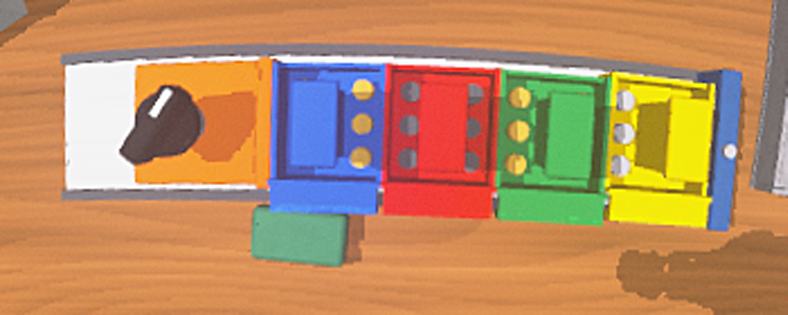

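View pics/z1.png

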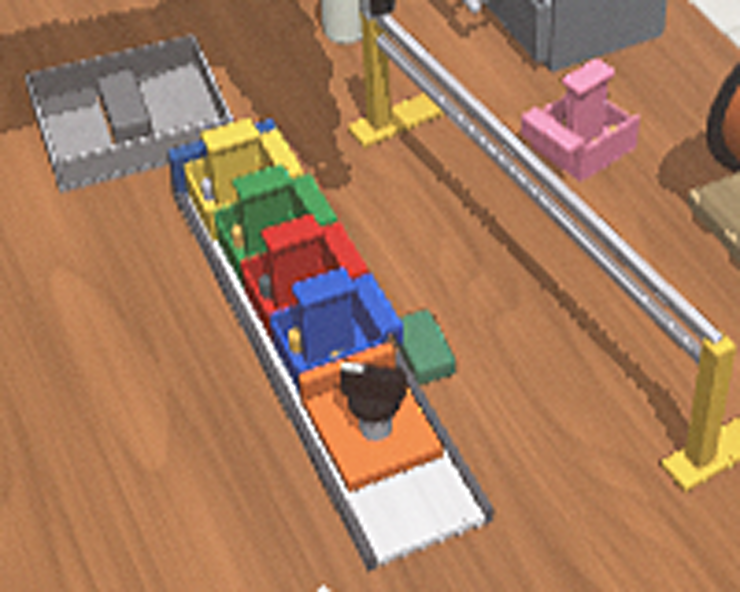

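View pics/t33.png

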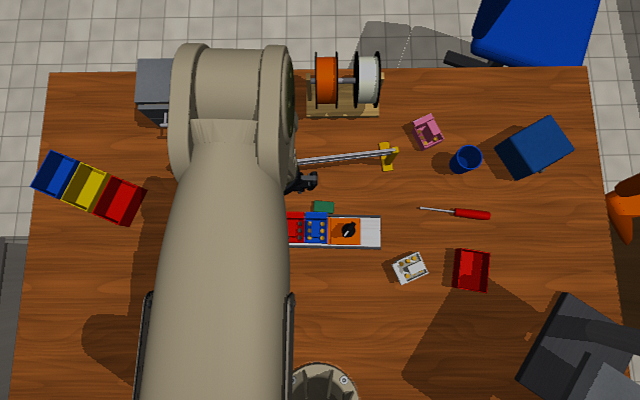

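```bash
python3 -c "
from h import *
print(robot.job_done()); st()"
```

```text
the job is handed in; nothing more can be done
None
the job is handed in; nothing more can be done
```

The job is done and handed in at about 51 s. The sanding block is in the grey tray, and all four bins stand packed between the stop and the fence. The lock knob is past its bite by about an eighth of a turn.

**Last checks that passed:**
- **Bins and sander:** the pictures show the sander in the tray. The yellow, green, red and blue bins stand upright with no visible gaps, lips on the rail side.
- **Fence:** it stopped after 63.5 mm of travel, against 64 mm expected for four bins, and the force then rose without motion.
- **Knob:** the mark never slipped in the fingers. The bar angle puts the extra turn at about 0.77 rad (target 0.785).
- **Other items:** nothing else on the bench looked moved.

**Checks that failed or disagreed:**
- **Yellow bin:** my first two grips were wrong, because the finger tops caught on the cap. It then landed on the carrier's far side lip with about 35 N on the wrist. I lifted and shifted it, and it now stands flat.
- **Other bins:** they hung about 5° nose-down in the grip, so I tilted the tool before setting them down.
- **Extra turn:** the torque reading was noisy. It showed the bite only roughly, between about 1° before and 6° after the angle I calculated. The 0.77 rad therefore rests on bar-angle geometry, and my carrier-angle measurements differed by up to about 3°.

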